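Lift a sample box out from under the ring lamp and stack it

ROBOT

A 7-joint arm with a two-finger parallel gripper is mounted at the origin on the work surface. World frame = base frame: x ahead of the robot, y to its left, z up, the work surface at z = 0. Lengths are in mm, angles in rad, forces in N, time in s.
With the tool pointing down it reaches from about 400 to 900 mm from the base axis. Payload 5.6 kg.
Tool frame: the origin (TCP) lies between the finger pads; the fingertips stand 17 mm ahead of it and the grasp point (between the pads) lies 2 mm behind it; z points along the fingers, y is the line along which they close (so a half turn about z gives the same grasp; the last joint's range is limited). The gripper opens to 92 mm and grips with 3 to 60 N. Pads are 20 mm wide; open, the fingers measure 128 mm over their backs; the gripper's body (75 mm by 189 mm) begins 69 mm behind the grasp point.
Start: joints at [-1.189, 0.468, -0.012, 1.603, 0.006, 1.071, -0.056], TCP at [267.93, 592.218, 231.592] pointing down, gripper open.
Joint ranges: [-2.53, 2.53], [-0.31, 2.02], [-1.57, 1.55], [0.28, 2.44], [-1.29, 4.43], [0.15, 1.84], [-2.92, 2.92]. Speed limits (rad/s): [2.57, 2.57, 3.14, 3.14, 3.14, 3.14, 3.14].

INTERFACE

Orientations are given as a unit quaternion [w, x, y, z].
In Python, from plant import robot gives the robot as it stands.
- The arm moves only by the tool arm_command, never from a script. Its argument "commands" is a list of rows, each an object with "offset": the shift along the tool's x, y, z as a fraction of full scale, a list of three; "angular": the turn, a rotation vector about the tool's x, y, z as a fraction of full scale, a list of three; "grip": the finger opening in mm, from 0 to 91.9. A call has 1 to 20 rows; each row shifts and turns the commanded pose from where the row before left it, along the tool's axes as they then stand; what a row does not reach is not made up. Full scale, the value 1, is 250 mm for a shift and pi/4 rad for a turn. A row lasts 1/10 s, in which the tool goes at most 50 mm and 8.59 degrees, less where a joint would pass 70% of its speed; a pose out of reach is approached as far as the arm can. A call with a number of a shift or a turn outside -1 to 1 is refused whole. A call with a gripper value outside its range is refused whole. The fingers move at their own pace and stop on an object; "force" is the grip in N (left out, the last holds). Time passes only in rows, so rows that do not move let the fingers close. It gives the time, the measured TCP pose, the force, the opening and the grip force at its end, in the units of the state.
- robot.sense(): the state, without advancing time (a new reading comes with each control period).
- robot.read_camera(name): name is "side" or "top"; returns a dict with "pixels" (480x640x3 uint8, blue, green, red), "vfov" (degrees; the focal length in pixels is half the picture's height over the tangent of half this angle, whatever the lens; pixels are square), "cx", "cy" (the principal point, pixels), "rvec" (rotation vector, rad) and "tvec" (3), from world to camera coordinates, as OpenCV has them. Camera axes: x right, y down, z forward; pixel columns grow to the right and rows downward; lengths in mm; the calibration is good to about 2 mm. A picture is of the moment at which its call begins. There is no depth.
- robot.hand_in(): hands the job in; it is judged then, once.
The state is a dict: "time_s": time; "qpos": joint angles; "joint_velocities": joint speeds; "effort": joint torques, N m; "ee_pos": TCP position; "tcp_rot": TCP orientation; "contact_force": force on the tool from outside, world axes, zero at the start; "wrist_torque": the same for the moment, N m; "gripper_width": finger opening in mm; "grasp_force": force on a finger pad.
Only numpy, scipy, OpenCV 4.12 (cv2) and the standard library are available. Lean on these libraries where they do the work, as an engineer would, in place of code of your own. Each camera call takes 0.05 s, during which the arm holds its last target. There are 200 camera calls.

TASK

Take the lifter from its mat, slide its blade under the closed sample box beneath the microscope's ring lamp, and lift the box out, handling it only with the lifter and keeping clear of the lamp. Set it down gently and squarely on top of the column of two boxes like it, and draw the blade out without shifting the column. Then lay the lifter flat on its mat again; leave everything else where it stands.

Things in the scene. Friction and masses are not known exactly. Their poses are not given: they have to be found in the camera images.
- lifter: stubby spatula, 0.16 kg: steel blade 115 (x) x 64 (y) x 3.5 mm; origin at the centre of its underside, x towards its front edge. A steel foot (30 mm wide, 9.5 mm high, x = -45 to -69 mm) joins it to a black handle bar: 70 mm long, 18 mm wide along y (to grip), 24 mm deep, rising from the foot and leaning back 32 degrees from vertical, away from the blade, to 74 mm height
- lifter_grip (a point): point on the handle's axis to grip, 88 mm behind and 46 mm above the lifter's origin, 25 mm short of the handle's top end; axes as the lifter's
- mat: black rubber mat, 200 (x) x 130 (y) x 3 mm, where the lifter lies at the start, on top of a fixed grey drawer unit, 210 x 140 x 110 mm; origin on the bench under the centre, the upper face of the mat 113 mm above it
- sample_box: closed white plastic box, 100 (x) x 120 (y) x 34 mm, flat top. It stands on two runners along x (12 mm wide, 12 mm high, at its y edges): a tunnel 96 mm wide and 12 mm high runs underneath along x, open at both ends. Origin at the centre of the runners' underside, z up. The one to move: about 0.2 kg, on the stage under the lamp, its -x tunnel mouth towards the robot
- column_low: a box just like sample_box, loose, 0.45 kg: the lower one of the column, standing on the flat top of a fixed white instrument, 150 x 170 mm, 110 mm high; origin at the centre of its runners' underside
- column_top: a box just like sample_box, loose, 0.45 kg: the upper one of the column; origin at the centre of its runners' underside, its flat top 34 mm above. The sample box goes on it, long sides matching
- microscope: compact inverted microscope, fixed: black stage plate 200 (x) x 220 mm (y), its top 165 mm above the bench, on a white body; a white pillar, 60 x 50 mm, 340 mm high, stands beyond the stage's +y edge and holds the ring lamp by an arm. Origin on the bench under the stage's centre; -x side towards the robot
- stage_centre (a point): centre of the stage's top surface; axes as the microscope's
- ring_lamp: delicate black lamp fixed over the stage's centre: a ribbed open tube, 162 mm outer, 120 mm inner diameter, 120 mm high, underside 90 mm above the stage, origin at that underside's centre; arm on its +y side. With the blade under the box an upright hand would hit it; one leaning back like the handle (25 to 40 degrees) clears it if the box is raised only some 10 mm
- jar_a: closed sample jar, 42 mm across, 65 mm high, a bystander; origin at the centre of its underside
- jar_b: closed sample jar, 42 mm across, 65 mm high, a bystander; origin at the centre of its underside
- jar_c: closed sample jar, 42 mm across, 65 mm high, a bystander; origin at the centre of its underside
- dish: closed flat glass dish, 94 mm across, 15 mm high, a bystander; origin at the centre of its underside
- reagent: brown reagent bottle, 60 mm across, 120 mm high, a bystander; origin at the centre of its underside
- tip_box: box of pipette tips, 85 x 120 x 61 mm, a bystander; origin at the centre of its underside
There are look-alikes about, which are no part of the job. Leave any red look-alike of the sample_box alone.

How it is judged:
By the outcome, as a careful person would: the job done as asked, in the order asked, and still so for the second after the job is handed in, with the robot touching nothing.
It also fails if it takes over 64 s, if anything falls off the work surface, if the arm or the gripper's body presses on something with over 40 N, if the wrist force passes 120 N, or if a joint passes its speed limit or range.

## Working session

There is one attempt and no reset: what is moved stays moved. The work goes in short steps, Python scripts to look and compute and a tool call to move; the robot and the scene stay as the last step left them, time stands still between calls to the robot, and variables do not carry over. Pictures are saved under pics/ and viewed, at most 10 in all, crops included, and the job is handed in when it is done.

Besides the shell and the picture viewer there is one more tool, called after "Call:" in YAML: its name, and indented under it one key for each argument. arm_command: Moves the arm, as the interface text tells. Shift numbers are shares of 250 mm and turn numbers shares of pi/4 rad, none past 1 either way. Its arguments: {"type":"object","properties":{"commands":{"type":"array"},"force":{"type":"number"}},"required":["commands"]}

```bash
ls; mkdir -p pics
python3 - <<'E'
from plant import robot
import cv2
s=robot.sense();print({k:s[k] for k in('time_s','ee_pos','tcp_rot','contact_force','gripper_width')})
for n in('side','top'):
    c=robot.read_camera(n);cv2.imwrite(f'pics/{n}0.png',c['pixels']);print(n,{k:c[k] for k in c if k!='pixels'})
E
```

```text
pics
{'time_s': 0.0, 'ee_pos': array([267.7390337 , 591.68245933, 230.64132568]), 'tcp_rot': array([-1.24933787e-04,  2.10866426e-01,  9.77514477e-01, -8.84427561e-04]), 'contact_force': array([ 0.13094306, -0.14913   , -0.19417652]), 'gripper_width': 91.8125927366126}
side {'vfov': 50.49821841085887, 'cx': 323.5325760183736, 'cy': 239.86169439908096, 'rvec': array([ 2.29896064, -0.04444309,  0.01616289]), 'tvec': array([-471.71885932,   89.0746841 , 1387.05452395])}
top {'vfov': 49.811255293010475, 'cx': 320.4047340124573, 'cy': 239.1960645088674, 'rvec': array([ 2.13405569, -2.16862982,  0.17136976]), 'tvec': array([ -55.61620264,  498.43765298, 1427.64584611])}
```

View pics/side0.png

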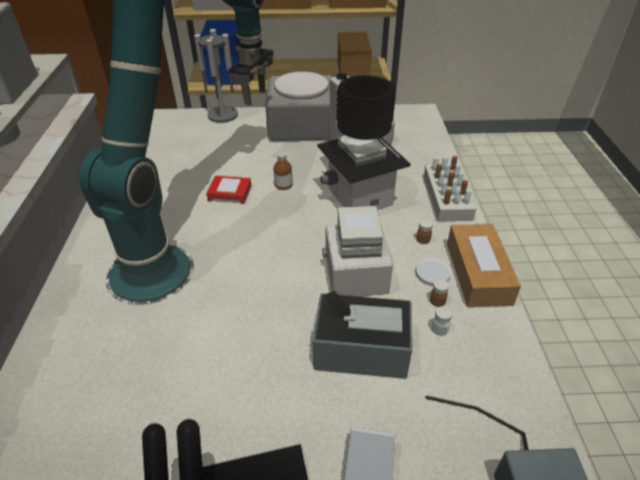

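View pics/top0.png

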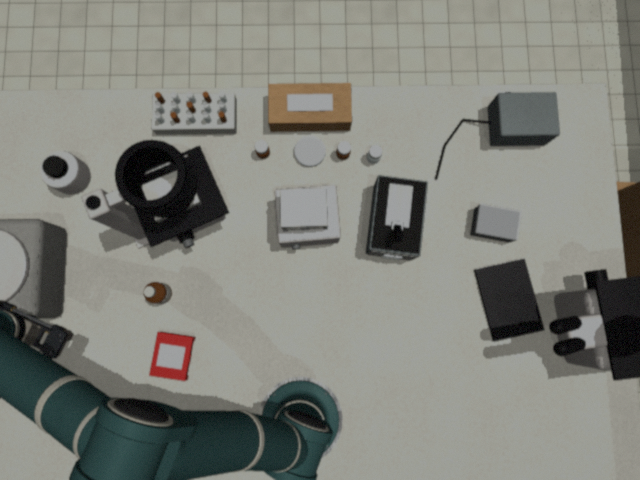

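The side view shows the lifter on the mat at about (370,318), the column at (360,230), and the stage with the box under the lamp at (363,150). In the top view, the lifter blade is at (398,203), the column at (305,210) and the lamp at (155,175); the red decoy at (172,355) stays untouched.

```bash
cat > h.py <<'E'
import numpy as np,cv2
from plant import robot
def cam(n):
    c=robot.read_camera(n);f=240/np.tan(np.radians(c['vfov'])/2)
    c['K']=np.array([[f,0,c['cx']],[0,f,c['cy']],[0,0,1]]);c['R']=cv2.Rodrigues(c['rvec'])[0];c['C']=-c['R'].T@c['tvec'];return c
def cast(c,uv,z):
    uv=np.atleast_2d(np.float64(uv));d=np.c_[uv,np.ones(len(uv))]@np.linalg.inv(c['K']).T@c['R']
    return c['C']+d*((z-c['C'][2])/d[:,2])[:,None]
def proj(c,P): return cv2.projectPoints(np.float64(P).reshape(-1,1,3),c['rvec'],c['tvec'],c['K'],None)[0][:,0]
def rect(c,mask,z,roi,minA=50):
    """biggest blob of mask in roi (x0,y0,x1,y1) -> rectified on plane z, min-area rect: centre, sizes, angle"""
    x0,y0,x1,y1=roi;m=np.zeros(mask.shape,np.uint8);m[y0:y1,x0:x1]=mask[y0:y1,x0:x1]*255
    k=max(cv2.findContours(m,cv2.RETR_EXTERNAL,cv2.CHAIN_APPROX_NONE)[0],key=cv2.contourArea)
    w=cast(c,k[:,0],z)[:,:2].astype(np.float32);return cv2.minAreaRect(w),cv2.contourArea(k)
E
python3 - <<'E'
from h import *
t=cam('top')['pixels'];s=cam('side')['pixels']
r=lambda im,x0,y0,x1,y1,k:cv2.resize(im[y0:y1,x0:x1],None,fx=k,fy=k,interpolation=cv2.INTER_CUBIC)
o=np.zeros((600,800,3),np.uint8)
for im,x,y in[(r(t,100,130,235,250,2.9),0,0),(r(t,270,170,430,265,2.45),400,0),(r(s,310,70,410,200,1.9),0,350),(r(s,320,200,400,295,2.5),195,355),(r(s,305,285,420,380,2.5),400,350)]:
    h,w=im.shape[:2];im=im[:600-y,:800-x];o[y:y+im.shape[0],x:x+im.shape[1]]=im
cv2.imwrite('pics/c1.png',o)
E
```

```text
(no output)
```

View pics/c1.png

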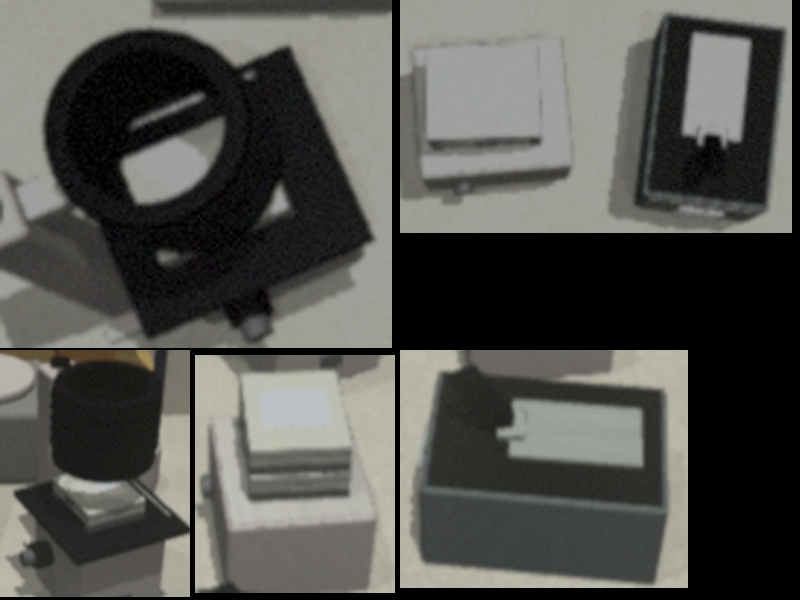

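The composite shows the stage turned about 24° with parts of the white box visible at (199,201) and (155,218) in the top image. The blade points towards +x, with the handle on the robot side. Next I'll fit line segments for precision.

Run:
```python
from h import *
L=cv2.createLineSegmentDetector()
def segs(c,roi,z,minl,name):
    g=cv2.cvtColor(c['pixels'],cv2.COLOR_BGR2GRAY);x0,y0,x1,y1=roi
    G=cv2.resize(g[y0:y1,x0:x1],None,fx=3,fy=3,interpolation=cv2.INTER_CUBIC)
    l=L.detect(G)[0][:,0].reshape(-1,2,2);l=(l+.5)/3-.5+[x0,y0]
    print(name)
    for s in l:
        if np.linalg.norm(s[0]-s[1])>minl:
            w=cast(c,s,z)[:,:2];d=w[1]-w[0];print(s.round(1).ravel(),'->',w.round(0).ravel(),'len %.0f ang %.1f'%(np.hypot(*d),np.degrees(np.arctan2(d[1],d[0]))%180))
t=cam('top');s=cam('side')
segs(t,(135,140,235,250),165,12,'stage top z165')
segs(s,(310,125,415,200),165,12,'stage side z165')
segs(t,(272,180,345,250),178,12,'col top z178')
segs(s,(325,200,395,262),178,10,'col side z178')
segs(t,(362,170,430,262),116,9,'mat top z116')
segs(s,(310,292,415,345),116,9,'mat side z116')
```

```text
stage top z165
[176.5 169.5 141.9 184. ] -> [669. 313. 631. 402.] len 97 ang 113.1
[159.5 198.  171.2 189.8] -> [593. 355. 615. 326.] len 37 ang 126.1
[180.6 152.9 199.  145. ] -> [714. 303. 735. 255.] len 52 ang 113.7
[170.7 189.6 176.7 178.3] -> [615. 327. 646. 312.] len 34 ang 153.7
[146.4 200.5 160.8 197.6] -> [587. 389. 594. 352.] len 38 ang 100.9
[159.8 139.9 174.4 146.3] -> [751. 359. 733. 320.] len 43 ang 65.2
[199.1 145.  228.7 212.1] -> [735. 255. 553. 175.] len 199 ang 23.7
[148.2 140.4 160.3 140.8] -> [750. 389. 748. 358.] len 32 ang 87.5
[144.7 174.6 169.1 164.1] -> [657. 396. 684. 333.] len 69 ang 113.6
[168.6 160.9 145.3 170.9] -> [693. 334. 667. 394.] len 66 ang 113.7
[175.3 236.1 151.2 246.6] -> [492. 312. 466. 373.] len 66 ang 113.4
[218.8 221.2 194.2 232.3] -> [530. 200. 501. 263.] len 69 ang 114.2
[221.6 215.8 208.4 221.9] -> [544. 194. 528. 227.] len 37 ang 114.6
[211.9 232.6 199.5 238.2] -> [500. 218. 486. 250.] len 35 ang 114.0
stage side z165
[366.4 139.9 347.5 136.9] -> [621. 392. 563. 413.] len 61 ang 160.5
[328.2 158.6 317.  146.2] -> [497. 290. 466. 361.] 
[... 3635 characters left out ...]
300.3] -> [ 497. -205.  660. -229.] len 164 ang 171.6
[348.9 304.3 350.4 314.5] -> [ 521. -236.  522. -265.] len 30 ang 92.0
[401.9 331.1 401.3 308.6] -> [ 629. -316.  637. -253.] len 63 ang 82.5
[401.1 307.7 350.2 303.9] -> [ 637. -250.  524. -235.] len 114 ang 172.1
[313.3 337.5 320.2 293.6] -> [ 439. -325.  457. -201.] len 126 ang 81.5
[347.8 327.1 400.8 331.4] -> [ 514. -300.  626. -316.] len 114 ang 171.9
[410.3 301.9 410.7 344. ] -> [ 660. -234.  642. -350.] len 117 ang 81.0
[387.8 293.8 370.7 294.8] -> [ 613. -208.  573. -209.] len 40 ang 2.0
[374.8 344.  314.9 338.9] -> [ 567. -347.  442. -329.] len 126 ang 171.7
[314.9 341.8 338.6 343.6] -> [ 442. -336.  491. -343.] len 50 ang 172.6
```

Run:
```python
from h import *
o=np.zeros((600,800,3),np.uint8)
for n,(x0,y0,x1,y1,k),x in(('side',(325,120,400,175,5),0),('top',(135,150,215,240,5),400)):
    im=np.mean([robot.read_camera(n)['pixels'] for _ in range(2)],0)
    im=np.clip(im*1.3,0,255).astype(np.uint8)[y0:y1,x0:x1];im=cv2.resize(im,None,fx=k,fy=k,interpolation=cv2.INTER_CUBIC)
    o[:im.shape[0],x:x+im.shape[1]]=im
cv2.imwrite('pics/c2.png',o[:460])
```

```text
(no output)
```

View pics/c2.png

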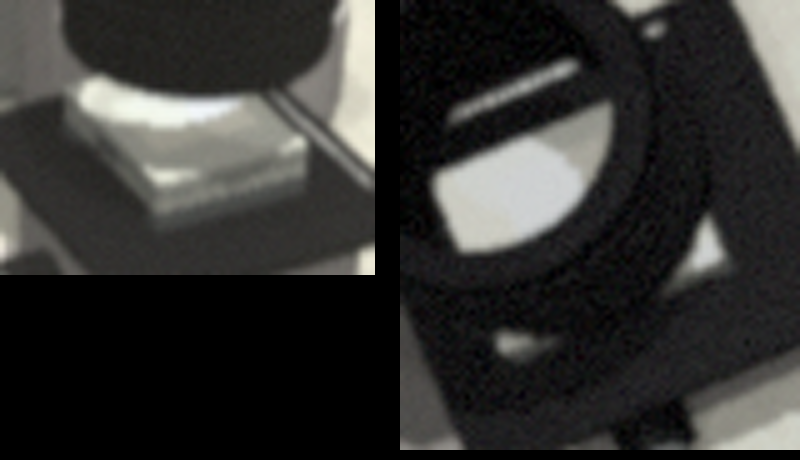

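The side crop shows the box's near-right top corner at about (355.6,156) and far-right at (386,149). In the top view its far-left corner is at (142,184.4), near-left at (154.4,219) and near-right at (201.5,203.6).

Run:
```python
from h import *
t=cam('top');s=cam('side')
print('top z199',cast(t,[(142,184.2),(176.5,169.5),(146.6,199.6),(154,219),(201.5,203.6)],199)[:,:2].round(0).tolist())
print('side z199',cast(s,[(340,140),(355.6,156),(386,149)],199)[:,:2].round(0).tolist())
print('side z165',cast(s,[(356.4,163),(386.6,157)],165)[:,:2].round(0).tolist())
# edge-precise: LSD on averaged, upscaled crops
L=cv2.createLineSegmentDetector()
for n,(x0,y0,x1,y1) in(('side',(330,125,395,170)),('top',(138,165,207,225))):
    c=s if n=='side' else t
    g=np.mean([robot.read_camera(n)['pixels'].mean(2) for _ in range(6)],0)
    g=np.clip(g*1.3,0,255).astype(np.uint8)[y0:y1,x0:x1];G=cv2.resize(g,None,fx=4,fy=4,interpolation=cv2.INTER_CUBIC)
    l=(L.detect(G)[0][:,0].reshape(-1,2,2)+.5)/4-.5+[x0,y0]
    for q in l:
        if np.linalg.norm(q[0]-q[1])>5:
            w=cast(c,q,199)[:,:2];d=w[1]-w[0];v=cast(c,q,165)[:,:2]
            print(n,q.round(1).ravel(),w.round(0).ravel(),v.round(0).ravel(),'%.0f %.1f'%(np.hypot(*d),np.degrees(np.arctan2(d[1],d[0]))%180))
```

```text
top z199 [[622.0, 390.0], [659.0, 304.0], [582.0, 377.0], [531.0, 357.0], [569.0, 239.0]]
side z199 [[534.0, 337.0], [574.0, 248.0], [665.0, 281.0]]
side z165 [[579.0, 263.0], [671.0, 292.0]]
side [376.  139.  353.5 138.9] [643. 339. 575. 342.] [651. 396. 581. 400.] 67 176.9
side [354.  138.4 340.8 133.3] [577. 345. 539. 377.] [583. 403. 544. 436.] 49 140.0
side [388.8 143.2 394.2 148.5] [678. 313. 689. 283.] [688. 369. 700. 338.] 32 111.1
side [385.6 156.1 386.  147.3] [659. 244. 666. 291.] [669. 297. 676. 346.] 48 81.2
side [352.7 153.4 356.6 157.7] [566. 262. 576. 239.] [572. 316. 582. 292.] 25 111.9
side [393.3 127.9 393.2 133.5] [703. 402. 698. 368.] [715. 462. 710. 427.] 34 81.7
side [393.6 133.5 390.8 144.7] [700. 369. 682. 304.] [711. 427. 693. 360.] 67 74.8
side [385.6 145.5 392.1 152.2] [667. 301. 681. 264.] [676. 357. 691. 318.] 40 110.6
side [382.7 145.6 375.7 138.1] [658. 300. 642. 344.] [667. 356. 651. 401.] 46 109.6
side [394.  150.9 380.9 138.7] [687. 270. 657. 340.] [698. 325. 667. 397.] 76 113.0
side [356.2 156.6 364.5 155.4] [575. 244. 599. 250.] [581. 298. 606. 30
[... 1887 characters left out ...]
3. 324.] [657. 396. 683. 334.] 66 113.2
top [161.6 164.4 144.9 170.9] [673. 342. 657. 384.] [684. 352. 667. 396.] 45 111.4
top [192.7 200.3 188.4 204.8] [578. 261. 567. 272.] [586. 269. 574. 280.] 16 136.7
top [193.6 204.9 198.5 201.8] [566. 258. 574. 246.] [574. 266. 582. 254.] 15 123.0
top [176.  180.3 177.3 170.7] [631. 305. 656. 302.] [640. 314. 666. 311.] 25 173.5
top [167.3 180.4 160.8 177.2] [631. 326. 640. 343.] [640. 336. 649. 353.] 19 62.7
top [160.5 216.4 154.8 215.8] [538. 341. 540. 355.] [544. 351. 546. 366.] 15 82.7
top [140.6 224.4 138.1 217.5] [518. 390. 536. 397.] [524. 402. 543. 409.] 19 20.9
top [187.8 208.9 192.6 206.6] [556. 273. 562. 261.] [563. 281. 569. 269.] 13 116.3
```

```bash
cat > g.py <<'E'
import sys
from h import *
from scipy.spatial.transform import Rotation as Ro
S=np.array
def tool(psi,lean):
    p,l=np.radians([psi,lean]);h=S([np.cos(p),np.sin(p),0]);z=np.sin(l)*h-S([0,0,np.cos(l)]);y=S([-np.sin(p),np.cos(p),0])
    return np.c_[np.cross(y,z),y,z]
def tcp(o,psi,lean=32):
    "TCP for lifter origin o, heading psi"
    p=np.radians(psi);h=S([np.cos(p),np.sin(p),0]);return S(o)-88*h+S([0,0,46])+2*tool(psi,lean)[:,2]
def lift(s,lean=32):
    "lifter origin implied by the tool pose"
    R=Ro.from_quat(s['tcp_rot'],scalar_first=True).as_matrix();y=R[:,1];psi=np.degrees(np.arctan2(-y[0],y[1]));L=np.degrees(np.arcsin(np.hypot(*R[:2,2])))
    h=S([y[1],-y[0],0])/np.hypot(y[0],y[1]);return s['ee_pos']-2*R[:,2]+88*h-[0,0,46],psi,L,np.degrees(np.arcsin(y[2]))
def plan(T,psi,lean=32):
    s=robot.sense();R=Ro.from_quat(s['tcp_rot'],scalar_first=True).as_matrix();Rt=tool(psi,lean);d=S(T)-s['ee_pos']
    o,a,b,c=lift(s)
    print('t %.1f tcp'%s['time_s'],s['ee_pos'].round(1),'q',s['qpos'].round(2),'lifter',o.round(1),'psi %.2f lean %.2f roll %.2f'%(a,b,c),'F',s['contact_force'].round(1),'w %.1f g %.0f'%(s['gripper_width'],s['grasp_force']))
    print('world d',d.round(1),'turn frac',(Ro.from_matrix(R.T@Rt).as_rotvec()/(np.pi/4)).round(4),'| shift frac cur',(R.T@d/250).round(4),'tgt',(Rt.T@d/250).round(4))
E
python3 - <<'E'
from g import *
T=tcp((577,-276,113),-8);print(T)
plan(T-120*tool(-8,32)[:,2]+[0,0,100],-8)
E
```

```text
[ 490.9059342  -263.90026813  157.30390381]
t 1.2 tcp [267.9 592.2 231.6] q [-1.19  0.47 -0.01  1.6   0.01  1.07 -0.06] lifter [348.1 555.9 187.6] psi -24.35 lean 0.00 roll 0.00 F [ 0.2  0.2 -0.1] w 91.9 g 0
world d [ 160.  -847.3  127.5] turn frac [-0.1014 -0.7062 -0.3537] | shift frac cur [-1.9802 -2.8238 -0.5099] tgt [-1.2077 -3.267   0.1533]
```

Call:
arm_command:
  commands:
    - {"offset": [0,0,-0.15],"angular": [0,0,0],"grip": 91}
    - {"offset": [0,0,-0.15],"angular": [0,0,0],"grip": 91}
    - {"offset": [0,0,-0.15],"angular": [0,0,0],"grip": 91}
    - {"offset": [0,0,-0.15],"angular": [0,0,0],"grip": 91}

```text
time_s: 1.6
ee_pos: [267.9, 592.0, 383.2]
tcp_rot: [0.0, 0.211, 0.978, 0.0]
contact_force: [0.5, 0.7, 0.3]
gripper_width: 90.8
grasp_force: 0.0
```

Call:
arm_command:
  commands:
    - {"offset": [-0.11,-0.157,0],"angular": [0,0,0],"grip": 91}
    - {"offset": [-0.11,-0.157,0],"angular": [0,0,0],"grip": 91}
    - {"offset": [-0.11,-0.157,0],"angular": [0,0,0],"grip": 91}
    - {"offset": [-0.11,-0.157,0],"angular": [0,0,0],"grip": 91}
    - {"offset": [-0.11,-0.157,0],"angular": [0,0,0],"grip": 91}
    - {"offset": [-0.11,-0.157,0],"angular": [0,0,0],"grip": 91}
    - {"offset": [-0.11,-0.157,0],"angular": [0,0,0],"grip": 91}
    - {"offset": [-0.11,-0.157,0],"angular": [0,0,0],"grip": 91}
    - {"offset": [-0.11,-0.157,0],"angular": [0,0,0],"grip": 91}
    - {"offset": [-0.11,-0.157,0],"angular": [0,0,0],"grip": 91}
    - {"offset": [-0.11,-0.157,0],"angular": [0,0,0],"grip": 91}
    - {"offset": [-0.11,-0.157,0],"angular": [0,0,0],"grip": 91}
    - {"offset": [-0.11,-0.157,0],"angular": [0,0,0],"grip": 91}
    - {"offset": [-0.11,-0.157,0],"angular": [0,0,0],"grip": 91}
    - {"offset": [-0.11,-0.157,0],"angular": [0,0,0],"grip": 91}
    - {"offset": [-0.11,-0.157,0],"angular": [0,0,0],"grip": 91}
    - {"offset": [-0.11,-0.157,0],"angular": [0,0,0],"grip": 91}
    - {"offset": [-0.11,-0.157,0],"angular": [0,0,0],"grip": 91}

```text
time_s: 3.4
ee_pos: [427.7, -257.4, 382.3]
tcp_rot: [0.001, 0.21, 0.978, 0.001]
contact_force: [1.1, 0.6, -1.1]
gripper_width: 91.1
grasp_force: 0.0
```

Run:
```python
from g import *
T=tcp((577,-276,113),-8)
plan(T-120*tool(-8,32)[:,2]+[0,0,100],-8)
```

```text
t 3.4 tcp [ 427.7 -257.4  382.3] q [-0.46  0.07  1.01  1.81 -0.07  1.29  1.72] lifter [ 507.9 -293.6  338.3] psi -24.30 lean 0.17 roll 0.11 F [ 1.1  0.6 -1.1] w 91.1 g 0
world d [  0.3   2.3 -23.3] turn frac [-0.0992 -0.703  -0.3531] | shift frac cur [0.0031 0.0087 0.0931] tgt [0.0496 0.0094 0.0788]
```

Call:
arm_command:
  commands:
    - {"offset": [0,0,0],"angular": [-0.02,-0.141,-0.071],"grip": 91}
    - {"offset": [0,0,0],"angular": [-0.02,-0.141,-0.071],"grip": 91}
    - {"offset": [0,0,0],"angular": [-0.02,-0.141,-0.071],"grip": 91}
    - {"offset": [0,0,0],"angular": [-0.02,-0.141,-0.071],"grip": 91}
    - {"offset": [0,0,0],"angular": [-0.02,-0.141,-0.071],"grip": 91}
    - {"offset": [0,0,0],"angular": [0,0,0],"grip": 91}

```text
time_s: 4.0
ee_pos: [423.6, -258.2, 379.6]
tcp_rot: [0.269, 0.073, 0.96, -0.019]
contact_force: [-1.5, -0.6, 0.5]
gripper_width: 90.9
grasp_force: 0.0
```

Run:
```python
from g import *
T=tcp((577,-276,113),-8)
plan(T-120*tool(-8,32)[:,2],-8)
```

```text
t 4.0 tcp [ 423.6 -258.2  379.6] q [-0.21 -0.31  0.69  2.15  0.01  0.71  1.92] lifter [ 509.6 -271.4  335.3] psi -8.66 lean 31.27 roll 0.13 F [-1.5 -0.6  0.5] w 90.9 g 0
world d [   4.3    3.2 -120.5] turn frac [-0.0052 -0.0162 -0.0141] | shift frac cur [0.2372 0.0141 0.4199] tgt [0.2423 0.0151 0.4169]
```

Call:
arm_command:
  commands:
    - {"offset": [0.06,0.003,0.104],"angular": [0,0,0],"grip": 91}
    - {"offset": [0.06,0.004,0.104],"angular": [0,0,0],"grip": 91}
    - {"offset": [0.06,0.004,0.104],"angular": [0,0,0],"grip": 91}
    - {"offset": [0.06,0.004,0.104],"angular": [0,0,0],"grip": 91}
    - {"offset": [0,0,0],"angular": [0,0,0],"grip": 91}
    - {"offset": [0,0,0],"angular": [0,0,0],"grip": 91}

```text
time_s: 4.6
ee_pos: [433.0, -250.5, 262.6]
tcp_rot: [0.27, 0.067, 0.96, -0.018]
contact_force: [0.5, -0.1, -0.8]
gripper_width: 91.0
grasp_force: 0.0
```

Run:
```python
from g import *
T=tcp((577,-276,113),-8)
plan(T,-8)
```

```text
t 4.6 tcp [ 433.  -250.5  262.6] q [-0.46 -0.16  1.02  2.32 -0.23  0.42  2.21] lifter [ 519.1 -262.6  218.3] psi -7.98 lean 31.40 roll 0.10 F [ 0.5 -0.1 -0.8] w 91.0 g 0
world d [  57.9  -13.4 -105.3] turn frac [ 0.002  -0.0133 -0.0008] | shift frac cur [ 0.0171 -0.0217  0.4829] tgt [ 0.0222 -0.0209  0.4828]
```

Call:
arm_command:
  commands:
    - {"offset": [0.02,-0.021,0],"angular": [0.002,-0.013,0],"grip": 91}
    - {"offset": [0,0,0.1],"angular": [0,0,0],"grip": 91}
    - {"offset": [0,0,0.1],"angular": [0,0,0],"grip": 91}
    - {"offset": [0,0,0.1],"angular": [0,0,0],"grip": 91}
    - {"offset": [0,0,0.08],"angular": [0,0,0],"grip": 91}
    - {"offset": [0,0,0.04],"angular": [0,0,0],"grip": 91}
    - {"offset": [0,0,0.02],"angular": [0,0,0],"grip": 91}
    - {"offset": [0,0,0],"angular": [0,0,0],"grip": 91}

```text
time_s: 5.4
ee_pos: [449.3, -253.7, 218.5]
tcp_rot: [0.274, 0.071, 0.959, -0.024]
contact_force: [-0.7, -0.3, 0.3]
gripper_width: 91.0
grasp_force: 0.0
```

Run:
```python
from g import *
T=tcp((577,-276,113),-8)
plan(T,-8)
c=cam('side');t=cam('top')
cv2.imwrite('pics/g1.png',np.hstack([cv2.resize(c['pixels'][240:380,290:430],None,fx=2.8,fy=2.8),cv2.resize(t['pixels'][150:290,340:480],None,fx=2.8,fy=2.8)]))
```

```text
t 5.4 tcp [ 449.3 -253.7  218.5] q [-1.04 -0.31  1.54  2.36  0.32  0.28  1.72] lifter [ 535.2 -266.6  174.2] psi -8.53 lean 31.91 roll -0.38 F [-0.7 -0.3  0.3] w 91.0 g 0
world d [ 41.6 -10.2 -61.2] turn frac [-0.0134 -0.0021 -0.0055] | shift frac cur [-0.0155 -0.014   0.2982] tgt [-0.015  -0.0172  0.298 ]
```

View pics/g1.png

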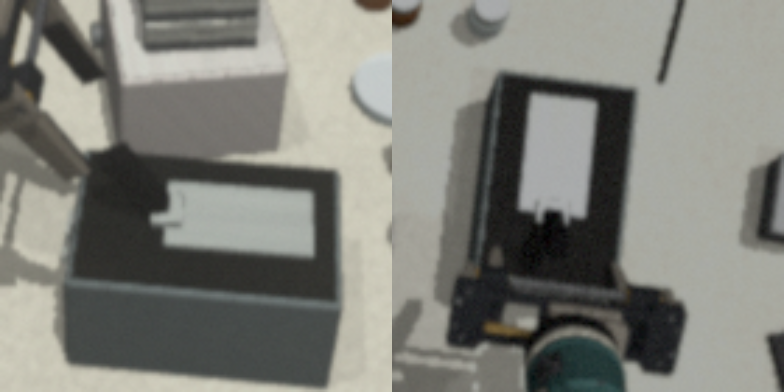

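The picture shows the open hand (392–680, 270–340) coming in squarely behind the handle at (550,235). The arm has stopped at its joint 2 and 3 limits because the elbow has swung, so I'll fit a kinematic model to find an approach with a better elbow posture.

```bash
cat > k.py <<'E'
from g import *
import itertools
from scipy.optimize import least_squares
s=robot.sense()
def frames(q,p,sg):
    d1,a,b,c,off,e1,e2,y7=p
    T=np.eye(4);J=[]
    def mv(v): T[:3,3]+=T[:3,:3]@S(v)
    rot=lambda ax,th: T[:3,:3]@Ro.from_rotvec(S(ax)*th).as_matrix()
    seq=[((0,0,sg[0]),off,(0,0,d1)),((0,1,0),0,(0,0,0)),((0,0,sg[1]),0,(e1,0,a)),((0,1,0),0,(-e1,0,0)),((0,0,sg[2]),0,(e2,0,b)),((0,1,0),0,(-0*e2,0,0)),((0,0,sg[3]),y7,(0,0,c))]
    for (ax,o,v),th in zip(seq,q):
        w=T[:3,:3]@S(ax); J.append((w,T[:3,3].copy())); T[:3,:3]=rot(ax,th+o); mv(v)
    return T,J
D=[([-1.189,.468,-.012,1.603,.006,1.071,-.056],[267.93,592.218,231.592],[0,.2109,.9775,-.0009]),
([-.46,.07,1.01,1.81,-.07,1.29,1.72],[427.7,-257.4,382.3],[.001,.21,.978,.001]),
([-.21,-.31,.69,2.15,.01,.71,1.92],[423.6,-258.2,379.6],[.269,.073,.96,-.019]),
([-.46,-.16,1.02,2.32,-.23,.42,2.21],[433,-250.5,262.6],[.27,.067,.96,-.018]),
([-1.04,-.31,1.54,2.36,.32,.28,1.72],[449.3,-253.7,218.5],[.274,.071,.959,-.024])]
if __name__=='__main__':
    print(s['qpos'].tolist())
    D[4]=(s['qpos'],s['ee_pos'],s['tcp_rot']);res=[]
    for sg in itertools.product([1,-1],repeat=4):
      for y0 in(0,np.pi):
        def f(p):
            r=[]
            for q,x,o in D:
                T,_=frames(q,p,sg);r+=list((T[:3,3]-x)/5);r+=list((Ro.from_matrix(T[:3,:3]).as_matrix()-Ro.from_quat(o,scalar_first=True).as_matrix()).ravel()/.02)
            return r
        z=least_squares(f,[350,420,400,200,0,0,0,y0]);res.append((z.cost,sg,z.x.round(3).tolist()))
    for r in sorted(res,key=lambda r:r[0])[:3]:print(r)
E
python3 k.py
```

```text
[-1.0390062113079044, -0.3077141453698924, 1.543088532259096, 2.360686146718833, 0.3240577689169184, 0.2803664242751148, 1.7185588390736422]
(np.float64(10.49408217630553), (-1, -1, -1, -1), [302.948, 465.105, 465.533, 287.149, 0.039, 17.778, -16.283, -1.536])
(np.float64(10.494082176305612), (-1, -1, -1, -1), [302.948, 465.105, 465.533, 287.149, 0.039, 17.778, -16.283, 4.747])
(np.float64(1619.6865657764642), (-1, -1, 1, -1), [226.756, 402.215, 439.421, 214.968, 0.017, 30.229, -73.702, -1.522])
```

```bash
cat > m.py <<'E'
from k import *
P=[302.948,465.105,465.533,287.149,.039,17.778,-16.283,-1.536];SG=(-1,)*4
LO=S([-2.53,-.31,-1.57,.28,-1.29,.15,-2.92]);HI=S([2.53,2.02,1.55,2.44,4.43,1.84,2.92])
def fk(q): return frames(q,P,SG)[0]
def jac(q):
    T,J=frames(q,P,SG);return T,np.array([np.r_[np.cross(w,T[:3,3]-o)/1,w] for w,o in J]).T
def err(T,x,R): return np.r_[S(x)-T[:3,3],Ro.from_matrix(R@T[:3,:3].T).as_rotvec()]
W=S([1/250.]*3+[1]*3)
def ik(q,x,R,n=30,lam=1e-3):
    for _ in range(n):
        T,J=jac(q);e=err(T,x,R)*W;Jw=J*W[:,None]
        q=np.clip(q+Jw.T@np.linalg.solve(Jw@Jw.T+lam*np.eye(6),e),LO,HI)
    return q,np.abs(err(fk(q),x,R)[:3]).max()
def sim(q,x,R,rows):
    for o,a in rows:
        x=x+R@S(o)*250;R=R@Ro.from_rotvec(S(a)*np.pi/4).as_matrix();q,e=ik(q,x,R,8)
    return q,x,R,e
E
python3 - <<'E'
from m import *
q0=S(D[0][0]);T=fk(q0);q,x,R,e=sim(q0,T[:3,3],T[:3,:3],[((0,0,-.15),(0,0,0))]*4+[((-.11,-.157,0),(0,0,0))]*18)
print('replay',q.round(2),e,'vs',D[1][0])
rng=np.random.default_rng(0)
for nm,o,psi in(('grasp',(577,-276,113),-8),('pre',None,-8),('ins',(589,315,169),23.5),('out',(452,255,175),23.5),('col',(552,-18,184),1.2),('colout',(430,-20,184),1.2),('colup',(552,-18,230),1.2)):
    R=tool(psi,32);x=tcp(o,psi) if o else tcp((577,-276,113),-8)-100*R[:,2]
    sol=[]
    for _ in range(60):
        q,e=ik(rng.uniform(LO,HI)*[.5,.5,.9,.9,.4,.9,.9],x,R,60)
        if e<1: sol.append(q)
    sol=S(sol); print(nm,x.round(0),len(sol))
    if len(sol):
        m=np.minimum(sol-LO,HI-sol).min(1);print(sol[np.argsort(-m)[:3]].round(2),m[np.argsort(-m)[:3]].round(2),'q3 range',sol[m>.03][:,2].min().round(2) if (m>.03).any() else 0,sol[m>.03][:,2].max().round(2) if (m>.03).any() else 0)
E
```

```text
replay [-0.54  0.06  1.08  1.83 -0.06  1.28  1.71] 1.7053025658242404e-13 vs [-0.46, 0.07, 1.01, 1.81, -0.07, 1.29, 1.72]
grasp [ 491. -264.  157.] 31
[[ 1.68  0.55 -1.25  2.28  1.07  0.28  1.08]
 [ 1.64  0.49 -1.19  2.28  0.92  0.23  1.2 ]
 [ 0.79  0.21 -0.26  2.28 -0.9   0.23  2.83]] [0.13 0.08 0.08] q3 range -1.25 -0.19
pre [ 438. -257.  242.] 40
[[ 1.85 -0.1  -1.19  2.32 -0.83  0.5   2.74]
 [ 1.8  -0.09 -1.15  2.32 -0.81  0.49  2.73]
 [ 1.65 -0.07 -1.    2.32 -0.77  0.48  2.69]] [0.12 0.12 0.12] q3 range -1.39 1.37
ins [509. 280. 213.] 36
[[ 0.59  0.4  -1.3   2.21  1.16  0.49  0.44]
 [ 0.45  0.27 -1.1   2.21  0.94  0.37  0.6 ]
 [-1.7   0.34  1.23  2.22 -0.86  0.34  2.16]] [0.23 0.22 0.19] q3 range -1.3 1.23
out [372. 220. 219.] 0
col [465. -20. 228.] 0
colout [343. -22. 228.] 0
colup [465. -20. 274.] 35
[[ 0.73 -0.28 -0.63  2.41 -0.55  0.45  2.1 ]
 [ 0.72 -0.28 -0.62  2.41 -0.54  0.45  2.1 ]
 [ 0.7  -0.27 -0.6   2.41 -0.53  0.45  2.08]] [0.03 0.03 0.03] q3 range -0.63 -0.4
```

```bash
cat > f.py <<'E'
from m import *
rng=np.random.default_rng(1)
def feas(x,R,n=12):
    best=None
    for i in range(n):
        q=S([rng.uniform(-1.8,1.8),rng.uniform(-.2,.6),rng.uniform(-1.4,1.4),2.2,rng.uniform(-1,3),.5,rng.uniform(-2,2.5)])
        z=least_squares(lambda q:err(fk(q),x,R)*[.1]*3+[0] if 0 else err(fk(q),x,R)*S([.1]*3+[20]*3),np.clip(q,LO+.05,HI-.05),bounds=(LO+.02,HI-.02),max_nfev=40)
        if z.cost<.05: return z.x
    return None
E
sed -i 's/lambda q:err(fk(q),x,R)\*\[.1\]\*3+\[0\] if 0 else err/lambda q:err/' f.py
python3 - <<'E'
from f import *
u=S([np.cos(np.radians(23.5)),np.sin(np.radians(23.5)),0]);v=S([-u[1],u[0],0])
for L in(0,12,20,25,28,32,40):
    o=''
    for nm,orig,psi,zz in(('ins',675.5*u+54*v,23.5,169),('col',S([562,-18,0]),1.2,184)):
        h=S([np.cos(np.radians(psi)),np.sin(np.radians(psi)),0]);o+='  '+nm
        for back in(8,40,80,112):
            O=orig-back*h;O[2]=zz;q=feas(tcp(O,psi,L),tool(psi,L));o+=' %d:%s'%(back,'-' if q is None else '%.1f'%q[2])
    print(L,o)
E
```

```text
0   ins 8:-1.0 40:-1.4 80:-0.1 112:-0.3  col 8:-1.5 40:0.5 80:0.2 112:0.9
12   ins 8:0.0 40:-0.1 80:-0.9 112:-0.7  col 8:-1.5 40:-0.5 80:-0.9 112:-
20   ins 8:-1.1 40:-1.4 80:0.7 112:-0.1  col 8:0.0 40:0.3 80:- 112:-
25   ins 8:-1.1 40:-0.2 80:-0.4 112:-0.1  col 8:-0.4 40:- 80:- 112:-
28   ins 8:-0.1 40:-1.3 80:-0.8 112:-0.2  col 8:-0.0 40:- 80:- 112:-
32   ins 8:-0.4 40:-0.3 80:-0.9 112:-  col 8:- 40:- 80:- 112:-
40   ins 8:1.2 40:-1.1 80:- 112:-  col 8:- 40:- 80:- 112:-
```

```bash
cat > w.py <<'E'
from m import *
def run(q,segs,verbose=True):
    "segs: ('t',world xyz) translate there at ~40mm/row | ('r',psi,lean) | ('s',deg) sweep about base; commanded pose exact"
    T=fk(q);x=T[:3,3];R=T[:3,:3]
    for sg in segs:
        if sg[0]=='t':
            d=S(sg[1])-x;n=max(1,int(np.ceil(np.linalg.norm(d)/40)));st=[(d/n,None)]*n
        elif sg[0]=='r':
            rv=Ro.from_matrix(R.T@tool(*sg[1:])).as_rotvec();n=max(1,int(np.ceil(np.linalg.norm(rv)/.13)));st=[(None,rv/n)]*n
        else:
            n=int(np.ceil(abs(sg[1])/3.5));st=[('s',np.radians(sg[1])/n)]*n
        E=0
        for a,b in st:
            if isinstance(a,str):
                Z=Ro.from_rotvec([0,0,b]).as_matrix();x=Z@x;R=Z@R
            else:
                if a is not None:x=x+a
                if b is not None:R=R@Ro.from_rotvec(b).as_matrix()
            q,e=ik(q,x,R,8);E=max(E,e)
        if verbose:print(sg,n,'x',x.round(0),'q',q.round(2),'e %.1f m %.2f'%(E,np.minimum(q-LO,HI-q).min()))
    return q
E
python3 - <<'E'
from w import *
q=robot.sense()['qpos']
a=[('t',(420,-250,265)),('r',-8,0),('t',(430,-250,450))]
for mid in [ [('t',(430,150,450)),('t',(750,150,450)),('s',-31),('t',(440,-250,330)),('r',-8,25),('t',(449,-258,240)),('t',(491,-264,157))],
             [('s',60),('t',(800,100,450)),('s',-25),('t',(430,-250,330)),('r',-8,25),('t',(449,-258,240)),('t',(491,-264,157))],
             [('t',(780,-420,450)),('t',(430,-250,330)),('r',-8,25)]]:
    run(q,a+mid);print()
E
```

```text
('t', (420, -250, 265)) 2 x [ 420. -250.  265.] q [-0.65 -0.31  1.13  2.35  0.27  0.42  1.76] e 6.7 m 0.00
('r', -8, 0) 5 x [ 420. -250.  265.] q [-0.34  0.18  0.91  1.99 -0.17  1.04  2.09] e 10.7 m 0.45
('t', (430, -250, 450)) 5 x [ 430. -250.  450.] q [-0.4   0.05  0.92  1.68 -0.04  1.43  1.96] e 0.0 m 0.36
('t', (430, 150, 450)) 10 x [430. 150. 450.] q [-0.8  -0.07  0.4   1.77  0.03  1.43  1.03] e 0.0 m 0.24
('t', (750, 150, 450)) 8 x [750. 150. 450.] q [-0.43  0.71  0.46  0.79 -0.3   1.7   1.33] e 0.0 m 0.14
('s', -31) 9 x [ 720. -258.  450.] q [ 0.06  0.73  0.59  0.78 -0.38  1.71  1.36] e 0.0 m 0.13
('t', (440, -250, 330)) 8 x [ 440. -250.  330.] q [-0.19  0.13  0.72  1.87 -0.09  1.18  1.46] e 0.0 m 0.44
('r', -8, 25) 6 x [ 440. -250.  330.] q [-0.23 -0.16  0.74  2.15 -0.1   0.72  2.03] e 0.0 m 0.15
('t', (449, -258, 240)) 3 x [ 449. -258.  240.] q [-0.27  0.02  0.85  2.23 -0.43  0.54  2.35] e 0.0 m 0.21
('t', (491, -264, 157)) 3 x [ 491. -264.  157.] q [-0.13  0.3   0.72  2.21 -0.93  0.47  2.76] e 0.0 m 0.16

('t', (420, -250, 265)) 2 x [ 420. -250.  265.] q [-0.65 -0.31  1.13 
[... 877 characters left out ...]
-264.  157.] q [-0.09  0.29  0.67  2.21 -0.91  0.46  2.74] e 0.0 m 0.18

('t', (420, -250, 265)) 2 x [ 420. -250.  265.] q [-0.65 -0.31  1.13  2.35  0.27  0.42  1.76] e 6.7 m 0.00
('r', -8, 0) 5 x [ 420. -250.  265.] q [-0.34  0.18  0.91  1.99 -0.17  1.04  2.09] e 10.7 m 0.45
('t', (430, -250, 450)) 5 x [ 430. -250.  450.] q [-0.4   0.05  0.92  1.68 -0.04  1.43  1.96] e 0.0 m 0.36
('t', (780, -420, 450)) 10 x [ 780. -420.  450.] q [ 0.3   0.85  0.6   0.59 -0.51  1.8   2.02] e 190.3 m 0.04
('t', (430, -250, 330)) 11 x [ 430. -250.  330.] q [-0.19  0.1   0.72  1.89 -0.07  1.18  1.99] e 183.3 m 0.41
('r', -8, 25) 4 x [ 430. -250.  330.] q [-0.2  -0.19  0.72  2.16 -0.09  0.72  2.03] e 0.0 m 0.12
```

```bash
cat > chain.py <<'E'
from w import *
L=25
u=S([np.cos(np.radians(23.5)),np.sin(np.radians(23.5)),0]);v=S([-u[1],u[0],0]);BX=675.5*u+54*v
def ins(back,z,dv=0): o=BX-back*u+dv*v;o[2]=z;return tcp(o,23.5,L)
def col(back,z,lean=L):
    h=S([np.cos(np.radians(1.2)),np.sin(np.radians(1.2)),0]);o=S([562,-18,0])-back*h;o[2]=z;return tcp(o,1.2,lean)
G=tcp((577,-276,113),-8,L);zG=tool(-8,L)[:,2]
pre=[('t',G-80*zG),('t',G)]
carry=[('t',G+[0,0,105]),('s',31),('r',23.5,L),('t',ins(110,214)),('t',ins(110,169)),('t',ins(12,169)),('t',ins(12,183)),('t',ins(12,183,-160)),('t',ins(12,215,-160)),('r',1.2,L),('t',col(12,215)),('t',col(12,183)),('t',col(12,178))]
E
python3 - <<'E'
from chain import *
q=robot.sense()['qpos']
a=[('t',(420,-250,265)),('r',-8,0)]
for mid in [ [('t',(430,-250,450)),('t',(430,150,450)),('t',(750,150,450)),('s',-31),('t',(440,-250,330)),('r',-8,25)],
             [('t',(650,-380,350)),('t',(440,-250,300)),('r',-8,25)]]:
    q1=run(q,a+mid,False);print(q1.round(2));run(q1,pre+carry)
E
```

```text
[-0.23 -0.16  0.74  2.15 -0.1   0.72  2.03]
('t', array([ 457.2129911 , -259.16503378,  229.69200739])) 3 x [ 457. -259.  230.] q [-0.26  0.07  0.85  2.23 -0.51  0.53  2.41] e 0.0 m 0.21
('t', array([ 490.69342069, -263.8704013 ,  157.18738443])) 3 x [ 491. -264.  157.] q [-0.12  0.29  0.71  2.21 -0.92  0.46  2.76] e 0.0 m 0.16
('t', array([ 490.69342069, -263.8704013 ,  262.18738443])) 3 x [ 491. -264.  262.] q [-0.34  0.1   0.92  2.13 -0.48  0.61  2.34] e 0.0 m 0.31
('s', 31) 9 x [557.  27. 262.] q [-0.64  0.08  0.66  2.13 -0.43  0.59  2.3 ] e 0.0 m 0.31
('r', 23.5, 25) 1 x [557.  27. 262.] q [-0.64  0.08  0.66  2.13 -0.43  0.6   2.31] e 0.0 m 0.31
('t', array([417.13886847, 240.26096171, 258.18738443])) 7 x [417. 240. 258.] q [-0.88 -0.12  0.27  2.32  0.2   0.51  1.23] e 0.0 m 0.12
('t', array([417.13886847, 240.26096171, 213.18738443])) 2 x [417. 240. 213.] q [-0.88 -0.04  0.28  2.37  0.19  0.39  1.23] e 0.0 m 0.07
('t', array([507.01075576, 279.33837046, 213.18738443])) 3 x [507. 279. 213.] q [-0.84  0.16  0.29  2.15  0.    0.4   1.42] e 0.0 m 0.25
('t', array([507.01075576, 279
[... 2173 characters left out ...]
 [-0.76  0.18  0.57  2.11 -0.42  0.48  2.11] e 0.0 m 0.33
('t', array([570.81060678, 132.60875856, 259.18738443])) 1 x [571. 133. 259.] q [-0.79  0.13  0.6   2.08 -0.34  0.55  2.03] e 0.0 m 0.36
('r', 1.2, 25) 3 x [571. 133. 259.] q [-1.    0.15  0.73  2.08  0.    0.53  1.3 ] e 0.0 m 0.36
('t', array([462.8669828 , -20.07654069, 259.18738443])) 5 x [463. -20. 259.] q [-0.89 -0.24  0.83  2.35  0.33  0.53  1.32] e 0.0 m 0.07
('t', array([462.8669828 , -20.07654069, 227.18738443])) 1 x [463. -20. 227.] q [-0.93 -0.17  0.9   2.39  0.27  0.43  1.37] e 0.0 m 0.05
('t', array([462.8669828 , -20.07654069, 222.18738443])) 1 x [463. -20. 222.] q [-0.94 -0.16  0.92  2.4   0.26  0.42  1.38] e 0.0 m 0.04
```

Call:
arm_command:
  commands:
    - {"offset": [0,0,-0.12],"angular": [0,0,0],"grip": 91}
    - {"offset": [0,0,-0.12],"angular": [0,0,0],"grip": 91}
    - {"offset": [0,0,0],"angular": [0,0.142,0],"grip": 91}
    - {"offset": [0,0,0],"angular": [0,0.142,0],"grip": 91}
    - {"offset": [0,0,0],"angular": [0,0.142,0],"grip": 91}
    - {"offset": [0,0,0],"angular": [0,0.142,0],"grip": 91}
    - {"offset": [0,0,0],"angular": [0,0.142,0],"grip": 91}
    - {"offset": [0,0,-0.15],"angular": [0,0,0],"grip": 91}
    - {"offset": [0,0,-0.15],"angular": [0,0,0],"grip": 91}
    - {"offset": [0,0,-0.15],"angular": [0,0,0],"grip": 91}
    - {"offset": [0,0,-0.15],"angular": [0,0,0],"grip": 91}
    - {"offset": [0,0,-0.15],"angular": [0,0,0],"grip": 91}

```text
time_s: 6.7
ee_pos: [392.5, -232.9, 463.4]
tcp_rot: [0.027, 0.075, 0.997, -0.006]
contact_force: [1.3, -0.0, 0.6]
gripper_width: 91.1
grasp_force: 0.0
```

```bash
cat >> w.py <<'E'
def legs(segs):
    "numbers for each leg from the measured pose: shift/turn fractions in tool axes, total"
    s=robot.sense();x=s['ee_pos'];R=Ro.from_quat(s['tcp_rot'],scalar_first=True).as_matrix();o,a,b,c=lift(s)
    print('t %.1f tcp'%s['time_s'],x.round(1),'lifter',o.round(1),'psi %.2f lean %.2f roll %.2f'%(a,b,c),'F',s['contact_force'].round(1),'w %.1f g %.0f'%(s['gripper_width'],s['grasp_force']),'q',s['qpos'].round(2))
    for g in segs:
        if g[0]=='t': d=S(g[1])-x;print('shift',(R.T@d/250).round(4),'%.0f mm'%np.linalg.norm(d));x=S(g[1])
        elif g[0]=='r': r=Ro.from_matrix(R.T@tool(*g[1:])).as_rotvec();print('turn',(r/(np.pi/4)).round(4),'%.1f deg'%np.degrees(np.linalg.norm(r)));R=tool(*g[1:])
        else:
            th=np.radians(g[1]);n=int(np.ceil(abs(g[1])/3.5));t=th/n;Z=Ro.from_rotvec([0,0,t]).as_matrix()
            print('sweep rows',n,'each shift',(R.T@(Z@x-x)/250).round(4),'turn',(R.T@S([0,0,t])/(np.pi/4)).round(4))
            Z=Ro.from_rotvec([0,0,th]).as_matrix();x=Z@x;R=Z@R
E
python3 - <<'E'
from chain import *
g=[('t',(430,150,450)),('t',(750,150,450)),('s',-31),('t',(440,-250,330)),('r',-8,25)]
legs(g);run(robot.sense()['qpos'],g)
E
```

```text
t 6.7 tcp [ 392.5 -232.9  463.4] lifter [ 479.4 -246.   419.4] psi -8.60 lean 3.23 roll -0.48 F [ 1.3 -0.   0.6] w 91.1 g 0 q [-0.77 -0.28  1.02  1.78  0.24  1.45  1.64]
shift [0.0828 1.5371 0.0361] 385 mm
shift [-1.2637  0.1913  0.0688] 320 mm
sweep rows 9 each shift [-0.0572 -0.1747  0.0047] turn [0.0043 0.0006 0.0764]
shift [ 0.9087 -0.6864  0.4359] 305 mm
turn [-0.1821 -0.4752 -0.6826] 38.3 deg
('t', (430, 150, 450)) 10 x [430. 150. 450.] q [-0.94 -0.1   0.5   1.8   0.09  1.39  0.97] e 0.0 m 0.21
('t', (750, 150, 450)) 8 x [750. 150. 450.] q [-0.51  0.68  0.58  0.86 -0.33  1.62  1.34] e 0.0 m 0.22
('s', -31) 9 x [ 720. -258.  450.] q [-0.02  0.71  0.7   0.86 -0.42  1.64  1.38] e 0.0 m 0.20
('t', (440, -250, 330)) 8 x [ 440. -250.  330.] q [-0.35  0.1   0.86  1.9  -0.06  1.12  1.42] e 0.0 m 0.41
('r', -8, 25) 6 x [ 440. -250.  330.] q [-0.4  -0.2   0.89  2.15 -0.02  0.71  1.96] e 0.0 m 0.11
```

Run:
```python
from chain import *
q=robot.sense()['qpos']
for g in ([('t',(440,-250,330)),('r',-8,25)],[('t',(680,-300,400)),('t',(440,-250,330)),('r',-8,25)]):
    print(run(q,g,False).round(2)); run(run(q,g,False),pre+carry)
legs(g)
```

```text
[-0.75 -0.31  1.14  2.15  0.26  0.74  1.71]
('t', array([ 457.2129911 , -259.16503378,  229.69200739])) 3 x [ 457. -259.  230.] q [-1.22 -0.22  1.55  2.24  0.18  0.49  1.81] e 63.8 m 0.00
('t', array([ 490.69342069, -263.8704013 ,  157.18738443])) 3 x [ 491. -264.  157.] q [-0.21  0.31  0.8   2.2  -0.89  0.47  2.71] e 53.9 m 0.21
('t', array([ 490.69342069, -263.8704013 ,  262.18738443])) 3 x [ 491. -264.  262.] q [-0.47  0.13  1.05  2.12 -0.46  0.62  2.32] e 0.0 m 0.32
('s', 31) 9 x [557.  27. 262.] q [-0.8   0.09  0.8   2.12 -0.38  0.6   2.25] e 0.0 m 0.32
('r', 23.5, 25) 1 x [557.  27. 262.] q [-0.77  0.09  0.8   2.12 -0.46  0.6   2.33] e 0.0 m 0.32
('t', array([417.13886847, 240.26096171, 258.18738443])) 7 x [417. 240. 258.] q [-1.01 -0.12  0.39  2.32  0.23  0.52  1.2 ] e 0.0 m 0.12
('t', array([417.13886847, 240.26096171, 213.18738443])) 2 x [417. 240. 213.] q [-1.01 -0.04  0.41  2.37  0.21  0.39  1.22] e 0.0 m 0.07
('t', array([507.01075576, 279.33837046, 213.18738443])) 3 x [507. 279. 213.] q [-0.96  0.17  0.42  2.15 -0.06  0.4   1.47] e 0.0 m 0.25
('t', array([507.01075576, 2
[... 2462 characters left out ...]
0.36
('t', array([462.8669828 , -20.07654069, 259.18738443])) 5 x [463. -20. 259.] q [-1.09 -0.31  0.99  2.35  0.49  0.57  1.17] e 0.0 m 0.00
('t', array([462.8669828 , -20.07654069, 227.18738443])) 1 x [463. -20. 227.] q [-1.14 -0.24  1.09  2.39  0.45  0.46  1.21] e 0.0 m 0.05
('t', array([462.8669828 , -20.07654069, 222.18738443])) 1 x [463. -20. 222.] q [-1.16 -0.23  1.11  2.39  0.44  0.44  1.22] e 0.0 m 0.05
t 6.7 tcp [ 392.5 -232.9  463.4] lifter [ 479.4 -246.   419.4] psi -8.60 lean 3.23 roll -0.48 F [ 1.3 -0.   0.6] w 91.1 g 0 q [-0.77 -0.28  1.02  1.78  0.24  1.45  1.64]
shift [-1.1612 -0.0914  0.3194] 302 mm
shift [0.9931 0.0566 0.2246] 255 mm
turn [-0.0136 -0.4847 -0.0103] 21.8 deg
```

Run:
```python
from chain import *
q=robot.sense()['qpos'];res=[]
end=[('t',(440,-250,330)),('r',-8,25)]
for nm,g in {'A y1=300':[('t',(400,300,450)),('t',(720,200,450)),('s',-35)],
 'B ':[('t',(400,300,450)),('t',(700,250,450)),('t',(700,-300,450))],
 'C low':[('t',(410,150,330)),('t',(800,150,300)),('t',(800,-150,300)),('t',(650,-300,300))],
 'D':[('t',(420,100,350)),('t',(800,100,350)),('t',(720,-300,350))],
 'E':[('s',70),('t',(750,150,450)),('s',-31)],
 'F':[('r',-8,-20),('t',(430,200,450)),('r',-8,0),('t',(750,150,450)),('s',-31)],
 'G':[('t',(400,200,480)),('r',60,0),('t',(720,200,450)),('r',-8,0),('t',(720,-250,450))],
 'H':[('t',(400,200,480)),('r',-80,0),('t',(720,200,450)),('r',-8,0),('t',(720,-250,450))],
 'I':[('t',(420,150,450)),('r',-8,30),('t',(720,200,450)),('t',(720,-250,450)),('r',-8,0)],
 'J':[('r',-80,0),('t',(720,-250,450)),('r',-8,0)],'K':[('r',60,0),('t',(720,-250,450)),('r',-8,0)]}.items():
    q1=run(q,g+end,False);print(nm,q1.round(2),'col',run(q1,pre+carry,False).round(2))
```

```text
A y1=300 [-0.23 -0.16  0.75  2.15 -0.1   0.72  2.03] col [-0.61 -0.12  0.61  2.4   0.1   0.41  1.53]
B  [-0.06 -0.14  0.59  2.15 -0.16  0.72  2.07] col [-0.39 -0.11  0.4   2.4   0.02  0.41  1.59]
C low [-0.18 -0.16  0.7   2.15 -0.12  0.72  2.04] col [-0.55 -0.11  0.55  2.4   0.07  0.41  1.55]
D [-0.27 -0.17  0.78  2.15 -0.08  0.72  2.01] col [-0.7  -0.13  0.69  2.4   0.13  0.41  1.5 ]
E [-0.46 -0.21  0.94  2.15  0.01  0.71  1.93] col [-1.   -0.18  0.97  2.4   0.3   0.42  1.35]
F [ 1.57 -0.19 -0.9   2.14 -0.53  0.8   2.4 ] col [ 1.17 -0.21 -1.08  2.39 -0.54  0.47  2.1 ]
G [-0.46 -0.21  0.94  2.15  0.01  0.71  1.93] col [-1.   -0.18  0.97  2.4   0.3   0.42  1.35]
H [ 0.16 -0.13  0.39  2.15 -0.21  0.73  2.12] col [-0.11 -0.1   0.13  2.4  -0.06  0.41  1.66]
I [-0.11 -0.15  0.64  2.15 -0.14  0.72  2.06] col [-0.47 -0.11  0.47  2.4   0.05  0.41  1.57]
J [-0.28 -0.17  0.79  2.15 -0.08  0.72  2.01] col [-0.71 -0.13  0.71  2.4   0.14  0.41  1.49]
K [ 0.17 -0.13  0.38  2.15 -0.21  0.73  2.12] col [-0.1  -0.1   0.12  2.4  -0.06  0.41  1.66]
```

Run:
```python
from chain import *
g=[('r',60,0),('t',(720,-250,450)),('r',-8,0),('t',(440,-250,330)),('r',-8,25)]
legs(g);run(robot.sense()['qpos'],g)
```

```text
t 6.7 tcp [ 392.5 -232.9  463.4] lifter [ 479.4 -246.   419.4] psi -8.60 lean 3.23 roll -0.48 F [ 1.3 -0.   0.6] w 91.1 g 0 q [-0.77 -0.28  1.02  1.78  0.24  1.45  1.64]
turn [-0.0518  0.0558 -1.5237] 68.7 deg
shift [-0.5957 -1.1687  0.0535] 328 mm
turn [0.     0.     1.5111] 68.0 deg
shift [ 1.1091 -0.1559  0.48  ] 305 mm
turn [ 0.     -0.5556 -0.    ] 25.0 deg
('r', 60, 0) 10 x [ 386. -220.  470.] q [-0.96 -0.31  1.16  1.75  0.29  1.52  2.79] e 0.7 m 0.00
('t', (720, -250, 450)) 9 x [ 720. -250.  450.] q [ 0.26  0.67  0.08  0.8  -0.05  1.67  2.92] e 84.0 m 0.00
('r', -8, 0) 10 x [ 720. -250.  450.] q [ 0.17  0.68  0.27  0.8  -0.17  1.68  1.81] e 0.0 m 0.16
('t', (440, -250, 330)) 8 x [ 440. -250.  330.] q [ 0.15  0.1   0.35  1.87 -0.04  1.18  1.95] e 0.0 m 0.41
('r', -8, 25) 4 x [ 440. -250.  330.] q [ 0.17 -0.13  0.38  2.15 -0.21  0.73  2.12] e 0.0 m 0.18
```

Run:
```python
from chain import *
g=[('t',(400,300,455)),('t',(700,250,455)),('t',(700,-300,455)),('r',-8,0),('t',(440,-250,330)),('r',-8,25)]
legs(g);run(robot.sense()['qpos'],g)
```

```text
t 6.7 tcp [ 392.5 -232.9  463.4] lifter [ 479.4 -246.   419.4] psi -8.60 lean 3.23 roll -0.48 F [ 1.3 -0.   0.6] w 91.1 g 0 q [-0.77 -0.28  1.02  1.78  0.24  1.45  1.64]
shift [ 2.8950e-01  2.1123e+00 -2.0000e-04] 533 mm
shift [-1.2145 -0.0184  0.0678] 304 mm
shift [-0.3274 -2.1752  0.0365] 550 mm
turn [-0.011   0.0708 -0.013 ] 3.3 deg
shift [1.0577 0.0533 0.5   ] 293 mm
turn [ 0.     -0.5556 -0.    ] 25.0 deg
('t', (400, 300, 455)) 13 x [400. 300. 455.] q [-0.99  0.02  0.28  1.68  0.04  1.41  0.71] e 1.6 m 0.33
('t', (700, 250, 455)) 8 x [700. 250. 455.] q [-0.6   0.6   0.4   0.94 -0.19  1.59  1.14] e 0.0 m 0.25
('t', (700, -300, 455)) 14 x [ 700. -300.  455.] q [ 0.14  0.65  0.49  0.87 -0.3   1.61  1.93] e 0.0 m 0.23
('r', -8, 0) 1 x [ 700. -300.  455.] q [ 0.16  0.7   0.48  0.79 -0.3   1.7   1.93] e 0.0 m 0.14
('t', (440, -250, 330)) 8 x [ 440. -250.  330.] q [-0.05  0.11  0.57  1.87 -0.07  1.18  1.97] e 0.0 m 0.42
('r', -8, 25) 4 x [ 440. -250.  330.] q [-0.05 -0.14  0.58  2.15 -0.16  0.72  2.08] e 0.0 m 0.17
```

Call:
arm_command:
  commands:
    - {"offset": [0.024,0.176,0],"angular": [0,0,0],"grip": 91}
    - {"offset": [0.024,0.176,0],"angular": [0,0,0],"grip": 91}
    - {"offset": [0.024,0.176,0],"angular": [0,0,0],"grip": 91}
    - {"offset": [0.024,0.176,0],"angular": [0,0,0],"grip": 91}
    - {"offset": [0.024,0.176,0],"angular": [0,0,0],"grip": 91}
    - {"offset": [0.024,0.176,0],"angular": [0,0,0],"grip": 91}
    - {"offset": [0.024,0.176,0],"angular": [0,0,0],"grip": 91}
    - {"offset": [0.024,0.176,0],"angular": [0,0,0],"grip": 91}
    - {"offset": [0.024,0.176,0],"angular": [0,0,0],"grip": 91}
    - {"offset": [0.024,0.176,0],"angular": [0,0,0],"grip": 91}
    - {"offset": [0.024,0.176,0],"angular": [0,0,0],"grip": 91}
    - {"offset": [0.024,0.176,0],"angular": [0,0,0],"grip": 91}
    - {"offset": [-0.152,-0.002,0.0085],"angular": [0,0,0],"grip": 91}
    - {"offset": [-0.152,-0.002,0.0085],"angular": [0,0,0],"grip": 91}
    - {"offset": [-0.152,-0.002,0.0085],"angular": [0,0,0],"grip": 91}
    - {"offset": [-0.152,-0.002,0.0085],"angular": [0,0,0],"grip": 91}
    - {"offset": [-0.152,-0.002,0.0085],"angular": [0,0,0],"grip": 91}
    - {"offset": [-0.152,-0.002,0.0085],"angular": [0,0,0],"grip": 91}
    - {"offset": [-0.152,-0.002,0.0085],"angular": [0,0,0],"grip": 91}
    - {"offset": [-0.152,-0.002,0.0085],"angular": [0,0,0],"grip": 91}

```text
time_s: 8.7
ee_pos: [702.5, 250.4, 452.1]
tcp_rot: [0.027, 0.074, 0.997, -0.006]
contact_force: [0.5, -0.8, 0.3]
gripper_width: 91.0
grasp_force: 0.0
```

Call:
arm_command:
  commands:
    - {"offset": [-0.027,-0.181,0.003],"angular": [0,0,0],"grip": 91}
    - {"offset": [-0.027,-0.181,0.003],"angular": [0,0,0],"grip": 91}
    - {"offset": [-0.027,-0.181,0.003],"angular": [0,0,0],"grip": 91}
    - {"offset": [-0.027,-0.181,0.003],"angular": [0,0,0],"grip": 91}
    - {"offset": [-0.027,-0.181,0.003],"angular": [0,0,0],"grip": 91}
    - {"offset": [-0.027,-0.181,0.003],"angular": [0,0,0],"grip": 91}
    - {"offset": [-0.027,-0.181,0.003],"angular": [0,0,0],"grip": 91}
    - {"offset": [-0.027,-0.181,0.003],"angular": [0,0,0],"grip": 91}
    - {"offset": [-0.027,-0.181,0.003],"angular": [0,0,0],"grip": 91}
    - {"offset": [-0.027,-0.181,0.003],"angular": [0,0,0],"grip": 91}
    - {"offset": [-0.027,-0.181,0.003],"angular": [0,0,0],"grip": 91}
    - {"offset": [-0.027,-0.181,0.003],"angular": [0,0,0],"grip": 91}
    - {"offset": [0,0,0],"angular": [-0.011,0.071,-0.013],"grip": 91}
    - {"offset": [0,0,0],"angular": [0,0,0],"grip": 91}

```text
time_s: 10.1
ee_pos: [700.7, -300.6, 451.2]
tcp_rot: [-0.001, 0.071, 0.997, -0.0]
contact_force: [0.4, 0.9, -0.3]
gripper_width: 90.6
grasp_force: 0.0
```

Run:
```python
from chain import *
g=[('t',(440,-254,330)),('r',-8,25)]+pre
legs(g);run(robot.sense()['qpos'],g)
```

```text
t 10.1 tcp [ 700.7 -300.6  451.2] lifter [ 787.8 -313.   407.2] psi -8.11 lean 0.16 roll -0.02 F [ 0.4  0.9 -0.3] w 90.6 g 0 q [ 0.12  0.61  0.48  0.95 -0.27  1.64  1.94]
shift [1.0573 0.0375 0.4877] 291 mm
turn [-0.001  -0.5591 -0.0023] 25.2 deg
shift [ 0.1052 -0.0109  0.3937] 102 mm
shift [0.   0.   0.32] 80 mm
('t', (440, -254, 330)) 7 x [ 440. -254.  330.] q [-0.03  0.12  0.55  1.86 -0.07  1.18  1.98] e 0.0 m 0.43
('r', -8, 25) 4 x [ 440. -254.  330.] q [-0.03 -0.13  0.57  2.14 -0.17  0.72  2.1 ] e 0.0 m 0.18
('t', array([ 457.2129911 , -259.16503378,  229.69200739])) 3 x [ 457. -259.  230.] q [-0.04  0.06  0.63  2.23 -0.47  0.52  2.38] e 0.0 m 0.21
('t', array([ 490.69342069, -263.8704013 ,  157.18738443])) 3 x [ 491. -264.  157.] q [ 0.04  0.26  0.53  2.21 -0.82  0.42  2.68] e 0.0 m 0.23
```

Good. Now to the pre-grasp pose.

Call:
arm_command:
  commands:
    - {"offset": [0.151,0.005,0.07],"angular": [0,0,0],"grip": 91}
    - {"offset": [0.151,0.005,0.07],"angular": [0,0,0],"grip": 91}
    - {"offset": [0.151,0.005,0.07],"angular": [0,0,0],"grip": 91}
    - {"offset": [0.151,0.005,0.07],"angular": [0,0,0],"grip": 91}
    - {"offset": [0.151,0.005,0.07],"angular": [0,0,0],"grip": 91}
    - {"offset": [0.151,0.005,0.07],"angular": [0,0,0],"grip": 91}
    - {"offset": [0.151,0.006,0.067],"angular": [0,0,0],"grip": 91}
    - {"offset": [0,0,0],"angular": [0,-0.14,0],"grip": 91}
    - {"offset": [0,0,0],"angular": [0,-0.14,0],"grip": 91}
    - {"offset": [0,0,0],"angular": [0,-0.14,0],"grip": 91}
    - {"offset": [0,0,0],"angular": [0,-0.14,-0.002],"grip": 91}
    - {"offset": [0.035,-0.004,0.131],"angular": [0,0,0],"grip": 91}
    - {"offset": [0.035,-0.004,0.131],"angular": [0,0,0],"grip": 91}
    - {"offset": [0.035,-0.004,0.131],"angular": [0,0,0],"grip": 91}
    - {"offset": [0,0,0],"angular": [0,0,0],"grip": 91}

```text
time_s: 11.6
ee_pos: [455.9, -255.8, 227.5]
tcp_rot: [0.214, 0.066, 0.975, -0.015]
contact_force: [-0.8, -0.2, -0.5]
gripper_width: 90.9
grasp_force: 0.0
```

Run:
```python
from chain import *
legs([('r',-8,25),('t',G)])
```

```text
t 11.6 tcp [ 455.9 -255.8  227.5] lifter [ 542.3 -267.6  183.3] psi -7.76 lean 24.75 roll -0.03 F [-0.8 -0.2 -0.5] w 90.9 g 0 q [ 0.01  0.08  0.58  2.23 -0.48  0.49  2.39]
turn [ 0.0017 -0.0055  0.0051] 0.3 deg
shift [-0.0101 -0.0125  0.3148] 79 mm
```

Call:
arm_command:
  commands:
    - {"offset": [-0.01,-0.0125,0],"angular": [0.002,-0.005,0.005],"grip": 91}
    - {"offset": [0,0,0.1],"angular": [0,0,0],"grip": 91}
    - {"offset": [0,0,0.1],"angular": [0,0,0],"grip": 91}
    - {"offset": [0,0,0.08],"angular": [0,0,0],"grip": 91}
    - {"offset": [0,0,0.035],"angular": [0,0,0],"grip": 91}
    - {"offset": [0,0,0],"angular": [0,0,0],"grip": 91}
    - {"offset": [0,0,0],"angular": [0,0,0],"grip": 91}

```text
time_s: 12.3
ee_pos: [493.6, -267.2, 162.9]
tcp_rot: [0.22, 0.069, 0.973, -0.017]
contact_force: [0.1, 0.4, 0.3]
gripper_width: 91.2
grasp_force: 0.0
```

Run:
```python
from chain import *
legs([('r',-8,25),('t',G)])
c=cam('side');t=cam('top')
cv2.imwrite('pics/g2.png',np.hstack([cv2.resize(c['pixels'][240:380,290:430],None,fx=2.8,fy=2.8),cv2.resize(t['pixels'][150:290,340:480],None,fx=2.8,fy=2.8)]))
```

```text
t 12.3 tcp [ 493.6 -267.2  162.9] lifter [ 579.8 -279.5  118.7] psi -8.10 lean 25.52 roll -0.13 F [0.1 0.4 0.3] w 91.2 g 0 q [ 0.13  0.27  0.46  2.21 -0.84  0.39  2.72]
turn [-0.0037  0.0116 -0.0008] 0.5 deg
shift [0.0216 0.0115 0.0151] 7 mm
```

View pics/g2.png

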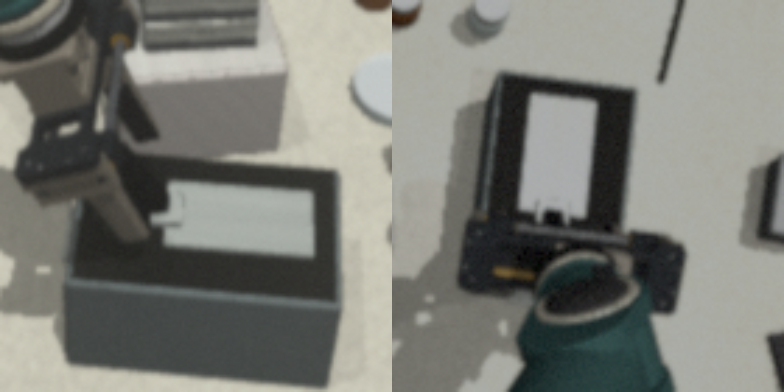

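The view shows the fingers either side of the handle, with the blade still lying straight on the mat. I'll fine-tune the pose and close.

Call:
arm_command:
  commands:
    - {"offset": [0.0216,0.0115,0.015],"angular": [-0.004,0.0116,0],"grip": 91}
    - {"offset": [0,0,0],"angular": [0,0,0],"grip": 91}
    - {"offset": [0,0,0],"angular": [0,0,0],"grip": 30}
    - {"offset": [0,0,0],"angular": [0,0,0],"grip": 30}
    - {"offset": [0,0,0],"angular": [0,0,0],"grip": 30}
    - {"offset": [0,0,0],"angular": [0,0,0],"grip": 30}

```text
time_s: 13.0
ee_pos: [489.7, -263.5, 155.1]
tcp_rot: [0.214, 0.069, 0.974, -0.015]
contact_force: [0.4, -1.0, -0.3]
gripper_width: 61.0
grasp_force: 0.0
```

Run:
```python
from chain import *
legs([('r',-8,25),('t',G)])
```

```text
t 13.0 tcp [ 489.7 -263.5  155.1] lifter [ 576.  -275.6  110.9] psi -8.03 lean 24.80 roll 0.05 F [ 0.4 -1.  -0.3] w 61.0 g 0 q [ 0.13  0.28  0.45  2.22 -0.85  0.38  2.72]
turn [ 0.0007 -0.0044 -0.0012] 0.2 deg
shift [-0.0072 -0.0011 -0.0058] 2 mm
```

Call:
arm_command:
  commands:
    - {"offset": [-0.005,0,-0.005],"angular": [0,-0.004,0],"grip": 10}
    - {"offset": [0,0,0],"angular": [0,0,0],"grip": 10}
    - {"offset": [0,0,0],"angular": [0,0,0],"grip": 10}
    - {"offset": [0,0,0],"angular": [0,0,0],"grip": 10}
    - {"offset": [0,0,0],"angular": [0,0,0],"grip": 10}
    - {"offset": [0,0,0],"angular": [0,0,0],"grip": 10}
    - {"offset": [0,0,0],"angular": [0,0,0],"grip": 10}
    - {"offset": [0,0,0],"angular": [0,0,0],"grip": 10}
  force: 60

```text
time_s: 13.8
ee_pos: [490.2, -263.7, 156.7]
tcp_rot: [0.216, 0.069, 0.974, -0.015]
contact_force: [-1.0, 0.2, 0.2]
gripper_width: 17.8
grasp_force: 60.0
```

Run:
```python
from chain import *
legs([('r',-8,25),('t',G),('t',G+[0,0,105]),('s',31),('r',23.5,25),('t',ins(110,214))])
run(robot.sense()['qpos'],carry)
```

```text
t 13.8 tcp [ 490.2 -263.7  156.7] lifter [ 576.5 -275.9  112.6] psi -8.04 lean 24.98 roll 0.04 F [-1.   0.2  0.2] w 17.8 g 60 q [ 0.13  0.28  0.45  2.22 -0.85  0.38  2.72]
turn [ 0.0003 -0.0004 -0.0012] 0.1 deg
shift [-0.0024 -0.0005 -0.0008] 1 mm
shift [-0.1775  0.     -0.3806] 105 mm
sweep rows 9 each shift [-0.0386  0.127   0.018 ] turn [-0.0323  0.     -0.0694]
turn [-0.0047 -0.     -0.0101] 0.5 deg
shift [ 0.1612  1.0063 -0.0575] 255 mm
('t', array([ 490.69342069, -263.8704013 ,  262.18738443])) 3 x [ 491. -264.  262.] q [-0.09  0.07  0.64  2.13 -0.39  0.58  2.26] e 0.0 m 0.31
('s', 31) 9 x [557.  27. 262.] q [-0.38  0.06  0.38  2.13 -0.35  0.57  2.22] e 0.0 m 0.31
('r', 23.5, 25) 1 x [557.  27. 262.] q [-0.37  0.07  0.38  2.13 -0.39  0.59  2.27] e 0.0 m 0.31
('t', array([417.13886847, 240.26096171, 258.18738443])) 7 x [417. 240. 258.] q [-0.61 -0.11  0.01  2.32  0.13  0.51  1.29] e 0.0 m 0.12
('t', array([417.13886847, 240.26096171, 213.18738443])) 2 x [417. 240. 213.] q [-0.6  -0.04  0.01  2.37  0.16  0.39  1.26] e 0.0 m 0.07
('t', array([507.01075576, 279.33837046, 213.187384
[... 302 characters left out ...]
 [-0.26  0.15  0.04  2.11 -0.23  0.46  1.94] e 0.0 m 0.31
('t', array([570.81060678, 132.60875856, 259.18738443])) 1 x [571. 133. 259.] q [-0.27  0.11  0.05  2.08 -0.2   0.53  1.91] e 0.0 m 0.36
('r', 1.2, 25) 3 x [571. 133. 259.] q [-0.44  0.11  0.13  2.08  0.18  0.53  1.15] e 0.0 m 0.36
('t', array([462.8669828 , -20.07654069, 259.18738443])) 5 x [463. -20. 259.] q [-0.29 -0.16  0.29  2.35  0.04  0.51  1.58] e 0.0 m 0.09
('t', array([462.8669828 , -20.07654069, 227.18738443])) 1 x [463. -20. 227.] q [-0.3  -0.11  0.31  2.39  0.    0.42  1.61] e 0.0 m 0.05
('t', array([462.8669828 , -20.07654069, 222.18738443])) 1 x [463. -20. 222.] q [-0.3  -0.1   0.31  2.4  -0.    0.41  1.62] e 0.0 m 0.04
```

Call:
arm_command:
  commands:
    - {"offset": [-0.02,0,-0.04],"angular": [0,0,0],"grip": 10}
    - {"offset": [-0.04,0,-0.086],"angular": [0,0,0],"grip": 10}
    - {"offset": [-0.04,0,-0.086],"angular": [0,0,0],"grip": 10}
    - {"offset": [-0.04,0,-0.086],"angular": [0,0,0],"grip": 10}
    - {"offset": [-0.04,0,-0.086],"angular": [0,0,0],"grip": 10}
    - {"offset": [-0.039,0.127,0.018],"angular": [-0.032,0,-0.07],"grip": 10}
    - {"offset": [-0.039,0.127,0.018],"angular": [-0.032,0,-0.07],"grip": 10}
    - {"offset": [-0.039,0.127,0.018],"angular": [-0.032,0,-0.07],"grip": 10}
    - {"offset": [-0.039,0.127,0.018],"angular": [-0.032,0,-0.07],"grip": 10}
    - {"offset": [-0.039,0.127,0.018],"angular": [-0.032,0,-0.07],"grip": 10}
    - {"offset": [-0.039,0.127,0.018],"angular": [-0.032,0,-0.07],"grip": 10}
    - {"offset": [-0.039,0.127,0.018],"angular": [-0.032,0,-0.07],"grip": 10}
    - {"offset": [-0.039,0.127,0.018],"angular": [-0.032,0,-0.07],"grip": 10}
    - {"offset": [-0.039,0.127,0.018],"angular": [-0.032,0,-0.07],"grip": 10}
    - {"offset": [0,0,0],"angular": [0,0,0],"grip": 10}
  force: 60

```text
time_s: 15.3
ee_pos: [555.8, 31.5, 262.0]
tcp_rot: [0.211, -0.2, 0.956, 0.043]
contact_force: [0.0, -0.2, -1.1]
gripper_width: 17.8
grasp_force: 60.0
```

Run:
```python
from chain import *
g=[('r',23.5,25),('t',ins(112,216)),('t',ins(112,170))]
legs(g);run(robot.sense()['qpos'],g)
```

```text
t 15.3 tcp [555.8  31.5 262. ] lifter [635.7  66.4 217.8] psi 23.60 lean 24.83 roll -0.07 F [ 0.  -0.2 -1.1] w 17.8 g 60 q [-0.39  0.09  0.38  2.12 -0.37  0.57  2.25]
turn [-0.0005 -0.0037  0.0026] 0.2 deg
shift [ 0.1697  0.9871 -0.071 ] 251 mm
shift [0.0778 0.     0.1668] 46 mm
('r', 23.5, 25) 1 x [564.  30. 256.] q [-0.37  0.09  0.38  2.12 -0.41  0.58  2.28] e 0.0 m 0.32
('t', array([415.30474832, 239.46346357, 260.18738443])) 7 x [415. 239. 260.] q [-0.63 -0.12  0.03  2.32  0.13  0.51  1.29] e 0.0 m 0.12
('t', array([415.30474832, 239.46346357, 214.18738443])) 2 x [415. 239. 214.] q [-0.62 -0.05  0.03  2.37  0.16  0.39  1.25] e 0.0 m 0.07
```

Call:
arm_command:
  commands:
    - {"offset": [0.0212,0.123,-0.009],"angular": [0,0,0],"grip": 10}
    - {"offset": [0.0212,0.123,-0.009],"angular": [0,0,0],"grip": 10}
    - {"offset": [0.0212,0.123,-0.009],"angular": [0,0,0],"grip": 10}
    - {"offset": [0.0212,0.123,-0.009],"angular": [0,0,0],"grip": 10}
    - {"offset": [0.0212,0.123,-0.009],"angular": [0,0,0],"grip": 10}
    - {"offset": [0.0212,0.123,-0.009],"angular": [0,0,0],"grip": 10}
    - {"offset": [0.0212,0.123,-0.009],"angular": [0,0,0],"grip": 10}
    - {"offset": [0.0212,0.123,-0.009],"angular": [0,0,0],"grip": 10}
    - {"offset": [0,0,0],"angular": [0,0,0],"grip": 10}
    - {"offset": [0,0,0],"angular": [0,0,0],"grip": 10}
  force: 60

```text
time_s: 16.3
ee_pos: [417.6, 234.4, 260.2]
tcp_rot: [0.211, -0.196, 0.957, 0.042]
contact_force: [0.4, 0.9, -1.0]
gripper_width: 17.6
grasp_force: 60.0
```

Run:
```python
from chain import *
g=[('r',23.5,25),('t',ins(112,170))]
legs(g)
```

```text
t 16.3 tcp [417.6 234.4 260.2] lifter [497.8 268.7 216. ] psi 23.15 lean 24.89 roll -0.20 F [ 0.4  0.9 -1. ] w 17.6 g 60 q [-0.68 -0.06  0.03  2.27  0.22  0.52  1.16]
turn [-0.0073 -0.0025 -0.0052] 0.4 deg
shift [0.0783 0.0221 0.1666] 46 mm
```

Call:
arm_command:
  commands:
    - {"offset": [0,0.022,0],"angular": [-0.006,-0.0025,-0.005],"grip": 10}
    - {"offset": [0.02,0,0.042],"angular": [0,0,0],"grip": 10}
    - {"offset": [0.02,0,0.042],"angular": [0,0,0],"grip": 10}
    - {"offset": [0.02,0,0.042],"angular": [0,0,0],"grip": 10}
    - {"offset": [0.018,0,0.04],"angular": [0,0,0],"grip": 10}
    - {"offset": [0,0,0],"angular": [0,0,0],"grip": 10}
    - {"offset": [0,0,0],"angular": [0,0,0],"grip": 10}
  force: 60

```text
time_s: 17.0
ee_pos: [416.1, 239.4, 214.7]
tcp_rot: [0.212, -0.198, 0.956, 0.044]
contact_force: [0.7, 0.3, -1.1]
gripper_width: 17.6
grasp_force: 60.0
```

Run:
```python
from chain import *
g=[('r',23.5,25),('t',ins(112,169)),('t',ins(12,169))]
legs(g)
o=np.zeros((480,800,3),np.uint8)
c=cam('side');t=cam('top')
# predicted blade corners from the tool pose
s=robot.sense();ori,psi,_,_=lift(s);H=S([np.cos(np.radians(psi)),np.sin(np.radians(psi)),0]);Y=S([-H[1],H[0],0])
cor=[ori+a*H+b*Y+[0,0,3.5] for a in(57.5,-57.5) for b in(32,-32)]
print(proj(c,cor).round(1).tolist(),proj(t,cor).round(1).tolist())
for im,(x0,y0,x1,y1),x in((c,(290,100,400,210),0),(t,(130,150,240,270),400)):
    z=cv2.resize(np.clip(im['pixels'][y0:y1,x0:x1]*1.2,0,255).astype(np.uint8),None,fx=3.6,fy=3.6,interpolation=cv2.INTER_CUBIC);o[:z.shape[0],x:x+z.shape[1]]=z
cv2.imwrite('pics/i1.png',o)
```

```text
t 17.0 tcp [416.1 239.4 214.7] lifter [496.1 274.  170.6] psi 23.37 lean 25.04 roll -0.03 F [ 0.7  0.3 -1.1] w 17.6 g 60 q [-0.68  0.01  0.02  2.33  0.28  0.39  1.08]
turn [-0.0017  0.0009 -0.0023] 0.1 deg
shift [0.0051 0.0016 0.0045] 2 mm
shift [-0.3625 -0.      0.169 ] 100 mm
[[340.7, 148.9], [350.6, 159.4], [305.7, 158.0], [314.9, 169.1]] [[168.9, 218.7], [192.0, 208.7], [185.9, 259.3], [209.2, 249.0]]
```

View pics/i1.png

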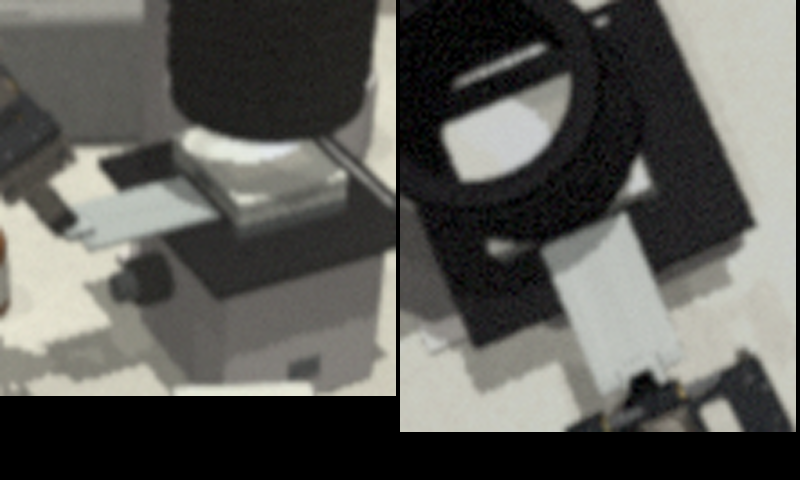

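The top view shows the blade's front corners at about (170,218) and (193,209), which match the prediction to about 1.5 px. Allowing for parallax, the blade is centred on the tunnel mouth. I'll insert it slowly.

Call:
arm_command:
  commands:
    - {"offset": [0.005,0.002,0.0045],"angular": [-0.0017,0,-0.002],"grip": 10}
    - {"offset": [-0.018,0,0.0084],"angular": [0,0,0],"grip": 10}
    - {"offset": [-0.029,0,0.0135],"angular": [0,0,0],"grip": 10}
    - {"offset": [-0.029,0,0.0135],"angular": [0,0,0],"grip": 10}
    - {"offset": [-0.029,0,0.0135],"angular": [0,0,0],"grip": 10}
    - {"offset": [0,0,0],"angular": [0,0,0],"grip": 10}
  force: 60

```text
time_s: 17.7
ee_pos: [442.6, 252.3, 213.4]
tcp_rot: [0.213, -0.199, 0.956, 0.044]
contact_force: [0.0, -0.6, -2.5]
gripper_width: 17.6
grasp_force: 60.0
```

Run:
```python
from chain import *
legs([('r',23.5,25),('t',ins(12,169))])
```

```text
t 17.7 tcp [442.6 252.3 213.4] lifter [522.5 287.2 169.2] psi 23.55 lean 25.10 roll 0.02 F [ 0.  -0.6 -2.5] w 17.6 g 60 q [-0.67  0.07  0.03  2.27  0.26  0.39  1.12]
turn [0.0008 0.0022 0.0009] 0.1 deg
shift [-0.2527 -0.0036  0.1186] 70 mm
```

Call:
arm_command:
  commands:
    - {"offset": [-0.036,-0.0005,0.0168],"angular": [0,0,0],"grip": 10}
    - {"offset": [-0.036,-0.0005,0.0168],"angular": [0,0,0],"grip": 10}
    - {"offset": [-0.036,-0.0005,0.0168],"angular": [0,0,0],"grip": 10}
    - {"offset": [-0.036,-0.0005,0.0168],"angular": [0,0,0],"grip": 10}
    - {"offset": [-0.036,-0.0005,0.0168],"angular": [0,0,0],"grip": 10}
    - {"offset": [-0.036,-0.0005,0.0168],"angular": [0,0,0],"grip": 10}
    - {"offset": [-0.028,-0.0005,0.013],"angular": [0,0,0],"grip": 10}
    - {"offset": [0,0,0],"angular": [0,0,0],"grip": 10}
    - {"offset": [0,0,0],"angular": [0,0,0],"grip": 10}
  force: 60

```text
time_s: 18.6
ee_pos: [503.3, 277.7, 213.0]
tcp_rot: [0.212, -0.199, 0.956, 0.044]
contact_force: [-0.1, 0.4, -2.0]
gripper_width: 17.9
grasp_force: 60.0
```

Run:
```python
from chain import *
legs([('r',23.5,25),('t',ins(12,169)),('t',ins(12,183.5))])
o=np.zeros((480,800,3),np.uint8)
c=cam('side');t=cam('top')
for im,(x0,y0,x1,y1),x in((c,(290,100,400,210),0),(t,(130,150,240,270),400)):
    z=cv2.resize(np.clip(im['pixels'][y0:y1,x0:x1]*1.2,0,255).astype(np.uint8),None,fx=3.6,fy=3.6,interpolation=cv2.INTER_CUBIC);o[:z.shape[0],x:x+z.shape[1]]=z
cv2.imwrite('pics/i2.png',o)
```

```text
t 18.6 tcp [503.3 277.7 213. ] lifter [583.2 312.5 168.8] psi 23.56 lean 25.02 roll -0.00 F [-0.1  0.4 -2. ] w 17.9 g 60 q [-0.64  0.18  0.03  2.14  0.2   0.4   1.21]
turn [0.0006 0.0004 0.0013] 0.1 deg
shift [-0.0152  0.0001  0.0061] 4 mm
shift [-0.0245  0.     -0.0526] 14 mm
```

View pics/i2.png

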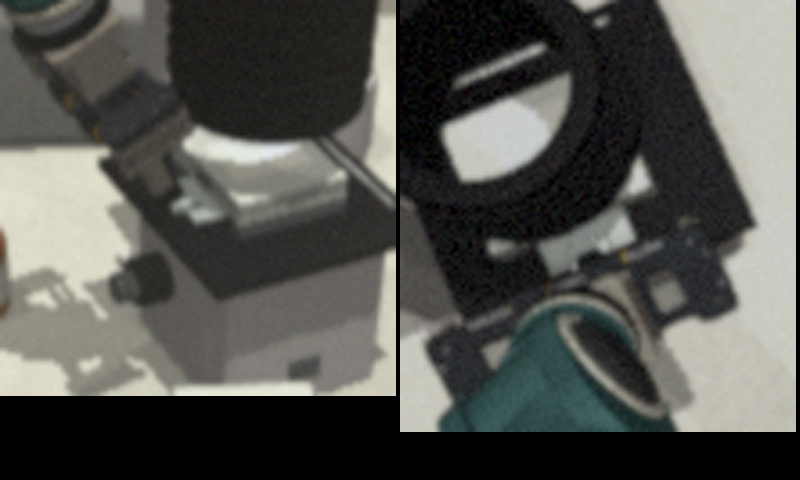

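The blade is under the box in both views, nothing has shifted, and the hand clears the lamp. Next I'll go the last 4 mm and lift about 14 mm.

Call:
arm_command:
  commands:
    - {"offset": [-0.015,0,0.006],"angular": [0,0,0],"grip": 10}
    - {"offset": [0,0,0],"angular": [0,0,0],"grip": 10}
    - {"offset": [-0.003,0,-0.0065],"angular": [0,0,0],"grip": 10}
    - {"offset": [-0.003,0,-0.0065],"angular": [0,0,0],"grip": 10}
    - {"offset": [-0.003,0,-0.0065],"angular": [0,0,0],"grip": 10}
    - {"offset": [-0.004,0,-0.0085],"angular": [0,0,0],"grip": 10}
    - {"offset": [-0.004,0,-0.0085],"angular": [0,0,0],"grip": 10}
    - {"offset": [-0.004,0,-0.0085],"angular": [0,0,0],"grip": 10}
    - {"offset": [-0.0035,0,-0.0075],"angular": [0,0,0],"grip": 10}
    - {"offset": [0,0,0],"angular": [0,0,0],"grip": 10}
  force: 60

```text
time_s: 19.7
ee_pos: [507.3, 279.6, 228.4]
tcp_rot: [0.213, -0.199, 0.956, 0.045]
contact_force: [-0.1, 0.4, -4.1]
gripper_width: 17.7
grasp_force: 60.0
```

Run:
```python
from chain import *
g=[('r',23.5,25),('t',ins(12,183.5)),('t',ins(14,184,-165)),('t',ins(14,215,-165)),('r',1.2,25),('t',col(12,215)),('t',col(12,192))]
legs(g);run(robot.sense()['qpos'],g);print(robot.sense()['wrist_torque'])
```

```text
t 19.7 tcp [507.3 279.6 228.4] lifter [587.1 314.4 184.2] psi 23.57 lean 25.09 roll 0.02 F [-0.1  0.4 -4.1] w 17.7 g 60 q [-0.63  0.17  0.03  2.11  0.18  0.44  1.23]
turn [0.001  0.0021 0.0013] 0.1 deg
shift [ 0.0023 -0.0005  0.002 ] 1 mm
shift [ 0.0064 -0.66   -0.0052] 165 mm
shift [-0.0524  0.     -0.1124] 31 mm
turn [0.2094 0.     0.4491] 22.3 deg
shift [ 0.403  -0.58   -0.1879] 183 mm
shift [0.0389 0.     0.0834] 23 mm
('r', 23.5, 25) 1 x [509. 299. 221.] q [-0.61  0.17  0.01  2.11  0.14  0.43  1.27] e 0.0 m 0.28
('t', array([507.01075576, 279.33837046, 227.68738443])) 1 x [507. 279. 228.] q [-0.57  0.13  0.01  2.14  0.11  0.44  1.33] e 0.0 m 0.29
('t', array([570.97023198, 127.22596005, 228.18738443])) 5 x [571. 127. 228.] q [-0.25  0.15  0.04  2.11 -0.23  0.46  1.96] e 0.0 m 0.31
('t', array([570.97023198, 127.22596005, 259.18738443])) 1 x [571. 127. 259.] q [-0.26  0.11  0.05  2.08 -0.21  0.53  1.93] e 0.0 m 0.36
('r', 1.2, 25) 3 x [571. 127. 259.] q [-0.42  0.11  0.13  2.08  0.17  0.53  1.17] e 0.0 m 0.36
('t', array([462.8669828 , -20.07654069, 259.18738443])) 5 x [463. -20. 259.] q [-0.28 -0.16  0.28  2.35  0.03  0.51  1.58] e 0.0 m 0.09
('t', array([462.8669828 , -20.07654069, 236.18738443])) 1 x [463. -20. 236.] q [-0.29 -0.13  0.29  2.38  0.01  0.45  1.6 ] e 0.0 m 0.06
[-0.40192655  1.03846689  0.01816557]
```

Wrist load rose by 2 N, so the box is lifted. Now I'll carry it sideways (tool −y), out from under the lamp.

Call:
arm_command:
  commands:
    - {"offset": [0,-0.015,0],"angular": [0,0,0],"grip": 10}
    - {"offset": [0,-0.03,0],"angular": [0,0,0],"grip": 10}
    - {"offset": [0,-0.045,0],"angular": [0,0,0],"grip": 10}
    - {"offset": [0,-0.048,0],"angular": [0,0,0],"grip": 10}
    - {"offset": [0,-0.048,0],"angular": [0,0,0],"grip": 10}
    - {"offset": [0,-0.048,0],"angular": [0,0,0],"grip": 10}
    - {"offset": [0,-0.048,0],"angular": [0,0,0],"grip": 10}
    - {"offset": [0,-0.048,0],"angular": [0,0,0],"grip": 10}
    - {"offset": [0,-0.048,0],"angular": [0,0,0],"grip": 10}
    - {"offset": [0,-0.048,0],"angular": [0,0,0],"grip": 10}
    - {"offset": [0,-0.048,0],"angular": [0,0,0],"grip": 10}
    - {"offset": [0,-0.048,0],"angular": [0,0,0],"grip": 10}
    - {"offset": [0,-0.048,0],"angular": [0,0,0],"grip": 10}
    - {"offset": [0,-0.045,0],"angular": [0,0,0],"grip": 10}
    - {"offset": [0,-0.03,0],"angular": [0,0,0],"grip": 10}
    - {"offset": [0,-0.015,0],"angular": [0,0,0],"grip": 10}
    - {"offset": [0,0,0],"angular": [0,0,0],"grip": 10}
  force: 60

```text
time_s: 21.4
ee_pos: [573.2, 127.5, 227.9]
tcp_rot: [0.212, -0.199, 0.956, 0.044]
contact_force: [-0.9, 1.5, -4.9]
gripper_width: 17.3
grasp_force: 60.0
```

Run:
```python
from chain import *
g=[('t',ins(14,216,-165)),('r',1.2,25),('t',col(12,216)),('t',col(12,192))]
legs(g)
```

```text
t 21.4 tcp [573.2 127.5 227.9] lifter [653.2 162.3 183.7] psi 23.51 lean 25.05 roll 0.00 F [-0.9  1.5 -4.9] w 17.3 g 60 q [-0.22  0.19 -0.02  2.09 -0.16  0.44  1.88]
shift [-0.0468  0.0027 -0.1208] 32 mm
turn [0.2098 0.0011 0.4492] 22.3 deg
shift [ 0.403  -0.58   -0.1879] 183 mm
shift [0.0406 0.     0.087 ] 24 mm
```

Call:
arm_command:
  commands:
    - {"offset": [-0.005,0,-0.012],"angular": [0,0,0],"grip": 10}
    - {"offset": [-0.01,0,-0.024],"angular": [0,0,0],"grip": 10}
    - {"offset": [-0.01,0.001,-0.024],"angular": [0,0,0],"grip": 10}
    - {"offset": [-0.01,0.001,-0.024],"angular": [0,0,0],"grip": 10}
    - {"offset": [-0.007,0,-0.024],"angular": [0,0,0],"grip": 10}
    - {"offset": [-0.005,0,-0.012],"angular": [0,0,0],"grip": 10}
    - {"offset": [0,0,0],"angular": [0.0126,0,0.027],"grip": 10}
    - {"offset": [0,0,0],"angular": [0.0252,0,0.054],"grip": 10}
    - {"offset": [0,0,0],"angular": [0.0336,0,0.0718],"grip": 10}
    - {"offset": [0,0,0],"angular": [0.0336,0,0.0718],"grip": 10}
    - {"offset": [0,0,0],"angular": [0.0336,0,0.0718],"grip": 10}
    - {"offset": [0,0,0],"angular": [0.0336,0,0.0718],"grip": 10}
    - {"offset": [0,0,0],"angular": [0.0252,0,0.054],"grip": 10}
    - {"offset": [0,0,0],"angular": [0.0126,0,0.027],"grip": 10}
    - {"offset": [0,0,0],"angular": [0,0,0],"grip": 10}
  force: 60

```text
time_s: 22.9
ee_pos: [570.9, 128.6, 260.2]
tcp_rot: [0.217, -0.011, 0.976, 0.003]
contact_force: [0.2, -0.5, -4.3]
gripper_width: 17.5
grasp_force: 60.0
```

```bash
cat > bx.py <<'E'
from chain import *
def box(zt,roi_t,roi_s,minl=9):
    "white box outline segments on its top plane zt, both views, in world"
    L=cv2.createLineSegmentDetector()
    for n,roi in(('top',roi_t),('side',roi_s)):
        c=cam(n);x0,y0,x1,y1=roi;g=np.mean([c['pixels'].mean(2)]+[robot.read_camera(n)['pixels'].mean(2) for _ in range(2)],0)
        G=cv2.resize(g.astype(np.uint8)[y0:y1,x0:x1],None,fx=4,fy=4,interpolation=cv2.INTER_CUBIC)
        l=(L.detect(G)[0][:,0].reshape(-1,2,2)+.5)/4-.5+[x0,y0]
        for q in l:
            w=cast(c,q,zt)[:,:2];d=w[1]-w[0]
            if np.hypot(*d)>40: print(n,q.round(1).ravel(),w.round(0).ravel(),'len %.0f ang %.1f'%(np.hypot(*d),np.degrees(np.arctan2(d[1],d[0]))%180))
E
python3 - <<'E'
from bx import *
legs([('r',1.2,25),('t',col(12,216)),('t',col(12,192))])
s=robot.sense();o,p,_,_=lift(s);h=S([np.cos(np.radians(p)),np.sin(np.radians(p)),0]);b=o+12*h;zt=o[2]+3.5+22;print('box expected',b,'top',zt)
cor=[b*[1,1,0]+[0,0,zt]+a*50*h+e*60*S([-h[1],h[0],0]) for a in(1,-1) for e in(1,-1)]
P=[proj(cam(n),cor) for n in('top','side')];print(P[0].round(0).tolist(),P[1].round(0).tolist())
r=[(int(p[:,0].min()-8),int(p[:,1].min()-8),int(p[:,0].max()+9),int(p[:,1].max()+9)) for p in P]
box(zt,*r)
E
```

```text
t 22.9 tcp [570.9 128.6 260.2] lifter [658.  130.6 216. ] psi 1.30 lean 25.05 roll 0.04 F [ 0.2 -0.5 -4.3] w 17.5 g 60 q [-0.46  0.14  0.12  2.07  0.23  0.54  1.07]
turn [0.0016 0.0012 0.0017] 0.1 deg
shift [ 0.4027 -0.5855 -0.1878] 184 mm
shift [0.0406 0.     0.087 ] 24 mm
box expected [669.98636657 130.84312456 216.00755237] top 241.50755237355628
[[218.0, 141.0], [266.0, 140.0], [218.0, 180.0], [267.0, 178.0]] [[411.0, 153.0], [420.0, 178.0], [375.0, 154.0], [381.0, 179.0]]
top [208.3 165.3 218.3 188.3] [657. 214. 598. 189.] len 64 ang 23.3
top [218.4 180.2 266.6 178.4] [618. 188. 621.  70.] len 119 ang 91.4
top [236.6 134.  208.8 134.9] [737. 145. 735. 214.] len 70 ang 91.1
top [261.3 180.7 243.4 182.6] [616.  83. 612. 127.] len 44 ang 95.4
top [267.6 164.2 268.1 180.5] [658.  67. 616.  66.] len 42 ang 1.6
top [266.4 176.7 265.8 157. ] [626.  70. 676.  72.] len 51 ang 1.7
side [373.9 153.5 381.1 180.5] [617. 191. 621.  64.] len 127 ang 91.8
side [398.3 152.8 374.9 153.3] [684. 192. 620. 192.] len 64 ang 179.9
side [389.3 144.  398.6 152.3] [666. 239. 685. 195.] len 48 ang 113.6
side [419.4 178.1 417.8 187.4] [720.  71. 709.  31.] len 41 ang 74.6
side [425.9 165.  426.7 173.8] [748. 129. 742.  89.] len 41 ang 82.0
side [425.5 187.5 421.3 174.2] [728.  29. 728.  88.] len 58 ang 90.0
side [382.8 143.9 391.9 151.4] [647. 240. 667. 200.] len 45 ang 116.3
side [382.3 179.4 418.6 177.8] [625.  69. 718.  72.] len 93 ang 1.9
side [394.8 151.7 386.4 143.8] [675. 198. 658. 240.] len 46 ang 112.6
```

The carried box is within about 1 mm and 0.3° of where I expected. I'll take it over the column.

Call:
arm_command:
  commands:
    - {"offset": [0.008,-0.012,-0.004],"angular": [0,0,0.004],"grip": 10}
    - {"offset": [0.016,-0.023,-0.0075],"angular": [0,0,0],"grip": 10}
    - {"offset": [0.024,-0.035,-0.011],"angular": [0,0,0],"grip": 10}
    - {"offset": [0.0255,-0.037,-0.012],"angular": [0,0,0],"grip": 10}
    - {"offset": [0.0255,-0.037,-0.012],"angular": [0,0,0],"grip": 10}
    - {"offset": [0.0255,-0.037,-0.012],"angular": [0,0,0],"grip": 10}
    - {"offset": [0.0255,-0.037,-0.012],"angular": [0,0,0],"grip": 10}
    - {"offset": [0.0255,-0.037,-0.012],"angular": [0,0,0],"grip": 10}
    - {"offset": [0.0255,-0.037,-0.012],"angular": [0,0,0],"grip": 10}
    - {"offset": [0.0255,-0.037,-0.012],"angular": [0,0,0],"grip": 10}
    - {"offset": [0.0255,-0.037,-0.012],"angular": [0,0,0],"grip": 10}
    - {"offset": [0.0255,-0.037,-0.012],"angular": [0,0,0],"grip": 10}
    - {"offset": [0.0255,-0.037,-0.012],"angular": [0,0,0],"grip": 10}
    - {"offset": [0.0255,-0.037,-0.012],"angular": [0,0,0],"grip": 10}
    - {"offset": [0.0255,-0.037,-0.012],"angular": [0,0,0],"grip": 10}
    - {"offset": [0.024,-0.035,-0.011],"angular": [0,0,0],"grip": 10}
    - {"offset": [0.016,-0.023,-0.0075],"angular": [0,0,0],"grip": 10}
    - {"offset": [0.008,-0.012,-0.004],"angular": [0,0,0],"grip": 10}
    - {"offset": [0,0,0],"angular": [0,0,0],"grip": 10}
    - {"offset": [0,0,0],"angular": [0,0,0],"grip": 10}
  force: 60

```text
time_s: 25.3
ee_pos: [463.0, -19.9, 260.3]
tcp_rot: [0.217, -0.009, 0.976, 0.003]
contact_force: [-0.4, 0.2, -3.9]
gripper_width: 17.6
grasp_force: 60.0
```

```bash
cat >> bx.py <<'E'
def look(dz=25.5):
    s=robot.sense();o,p,_,_=lift(s);h=S([np.cos(np.radians(p)),np.sin(np.radians(p)),0]);b=o+12*h;zt=o[2]+dz;print('box expected',b.round(1),'top %.1f'%zt)
    cor=[b*[1,1,0]+[0,0,zt]+a*50*h+e*60*S([-h[1],h[0],0]) for a in(1,-1) for e in(1,-1)]
    P=[proj(cam(n),cor) for n in('top','side')]
    box(zt,*[(int(p[:,0].min()-8),int(p[:,1].min()-8),int(p[:,0].max()+9),int(p[:,1].max()+9)) for p in P])
E
python3 - <<'E'
from bx import *
legs([('r',1.1,25),('t',col(12,216)+[0,.6,0]),('t',col(12,192)+[0,.6,0])])
look()
E
```

```text
t 25.3 tcp [463.  -19.9 260.3] lifter [550.2 -18.2 216.1] psi 1.12 lean 25.08 roll 0.09 F [-0.4  0.2 -3.9] w 17.6 g 60 q [-0.3  -0.12  0.25  2.32  0.08  0.5   1.49]
turn [ 0.002   0.0019 -0.0004] 0.1 deg
shift [0.0008 0.0019 0.0002] 1 mm
shift [0.0406 0.     0.087 ] 24 mm
box expected [562.2 -18.  216.1] top 241.6
top [278.4 222.1 326.6 220.3] [511.  41. 514. -77.] len 118 ang 91.3
top [316.6 222.9 296.  224.1] [508. -52. 505.  -2.] len 50 ang 92.7
top [277.8 196.8 278.3 221.8] [574.  42. 512.  41.] len 62 ang 0.9
side [337.8 187.  342.  216.6] [510.  41. 513. -77.] len 117 ang 91.4
side [382.8 209.2 377.5 184.8] [611. -53. 610.  46.] len 99 ang 90.6
side [377.  185.1 338.9 186.3] [608.  45. 513.  44.] len 96 ang 0.7
side [343.2 217.1 383.9 215.7] [515. -78. 610. -77.] len 95 ang 0.7
side [372.2 177.  351.3 182.7] [600.  80. 545.  57.] len 60 ang 22.6
```

Call:
arm_command:
  commands:
    - {"offset": [0.003,0,0.006],"angular": [0,0,0],"grip": 10}
    - {"offset": [0.007,0,0.014],"angular": [0,0,0],"grip": 10}
    - {"offset": [0.008,0,0.018],"angular": [0,0,0],"grip": 10}
    - {"offset": [0.008,0,0.018],"angular": [0,0,0],"grip": 10}
    - {"offset": [0.006,0,0.013],"angular": [0,0,0],"grip": 10}
    - {"offset": [0.004,0,0.008],"angular": [0,0,0],"grip": 10}
    - {"offset": [0.002,0,0.005],"angular": [0,0,0],"grip": 10}
    - {"offset": [0,0,0],"angular": [0,0,0],"grip": 10}
    - {"offset": [0,0,0],"angular": [0,0,0],"grip": 10}
  force: 60

```text
time_s: 26.6
ee_pos: [463.0, -20.2, 237.7]
tcp_rot: [0.217, -0.009, 0.976, 0.003]
contact_force: [0.6, -0.3, -4.9]
gripper_width: 17.4
grasp_force: 60.0
```

Run:
```python
from bx import *
legs([('r',1.1,25),('t',col(12,192)+[0,0,0]),('t',col(12,182)+[0,0,0])])
```

```text
t 26.6 tcp [463.  -20.2 237.7] lifter [550.1 -18.5 193.5] psi 1.10 lean 25.08 roll 0.09 F [ 0.6 -0.3 -4.9] w 17.4 g 60 q [-0.3  -0.08  0.26  2.35  0.06  0.44  1.5 ]
turn [ 0.0017  0.0017 -0.0009] 0.1 deg
shift [0.003  0.0003 0.0052] 1 mm
shift [0.0169 0.     0.0363] 10 mm
```

Call:
arm_command:
  commands:
    - {"offset": [0.0025,0,0.0054],"angular": [0,0,0],"grip": 10}
    - {"offset": [0.0025,0,0.0054],"angular": [0,0,0],"grip": 10}
    - {"offset": [0.0017,0,0.0036],"angular": [0,0,0],"grip": 10}
    - {"offset": [0.0017,0,0.0036],"angular": [0,0,0],"grip": 10}
    - {"offset": [0.0017,0,0.0036],"angular": [0,0,0],"grip": 10}
    - {"offset": [0.0017,0,0.0036],"angular": [0,0,0],"grip": 10}
    - {"offset": [0.0017,0,0.0036],"angular": [0,0,0],"grip": 10}
    - {"offset": [0.0017,0,0.0036],"angular": [0,0,0],"grip": 10}
    - {"offset": [0.0017,0,0.0036],"angular": [0,0,0],"grip": 10}
    - {"offset": [0.0017,0,0.0036],"angular": [0,0,0],"grip": 10}
    - {"offset": [0,0,0],"angular": [0,0,0],"grip": 10}
  force: 60

```text
time_s: 27.7
ee_pos: [463.0, -20.1, 226.7]
tcp_rot: [0.217, -0.009, 0.976, 0.003]
contact_force: [-0.0, -0.3, -2.4]
gripper_width: 17.9
grasp_force: 60.0
```

Run:
```python
from bx import *
R=tool(1.1,25);q=robot.sense()['qpos'];g=[('t',col(12,182)),('t',col(30,181)),('t',col(45,181))]
legs(g);run(q,g)
s=robot.sense();x=s['ee_pos']
run(q,[('t',col(12,178)),('t',col(12,178)-30*R[:,2]),('r',1.2,5),('r',1.2,0),('t',col(12,178,0)),('t',col(40,181,0)),('t',col(80,181,0)),('t',col(112,181,0))])
```

```text
t 27.7 tcp [463.  -20.1 226.7] lifter [550.1 -18.5 182.5] psi 1.10 lean 25.08 roll 0.09 F [-0.  -0.3 -2.4] w 17.9 g 60 q [-0.3  -0.06  0.26  2.36  0.05  0.4   1.51]
shift [0.0011 0.0003 0.0015] 0 mm
shift [ 0.0669 -0.0001 -0.0269] 18 mm
shift [ 0.0543 -0.0001 -0.0254] 15 mm
('t', array([462.8669828 , -20.07654069, 226.18738443])) 1 x [463. -20. 226.] q [-0.28 -0.11  0.29  2.39  0.05  0.41  1.56] e 0.0 m 0.05
('t', array([444.8709305 , -20.45350425, 225.18738443])) 1 x [445. -20. 225.] q [-0.28 -0.15  0.28  2.43  0.07  0.42  1.54] e 0.0 m 0.01
('t', array([429.87422025, -20.76764055, 225.18738443])) 1 x [430. -21. 225.] q [-0.27 -0.19  0.27  2.44  0.09  0.42  1.52] e 12.1 m 0.00
('t', array([462.8669828 , -20.07654069, 222.18738443])) 1 x [463. -20. 222.] q [-0.28 -0.1   0.29  2.4   0.04  0.4   1.56] e 0.0 m 0.04
('t', array([450.19077145, -20.31993638, 249.37661804])) 1 x [450. -20. 249.] q [-0.28 -0.18  0.27  2.39  0.08  0.48  1.53] e 0.0 m 0.05
('r', 1.2, 5) 3 x [450. -20. 249.] q [-0.3   0.01  0.31  2.16 -0.01  0.89  1.61] e 0.0 m 0.28
('r', 1.2, 0) 1 x [450. -20. 249.] q [-0.29  0.06  0.31  2.1  -0.02  0.98  1.62] e 0.0 m 0.34
('t', array([462.02193165, -20.09424199, 222.        ])) 1 x [462. -20. 222.] q [-0.29  0.12  0.31  2.1  -0.05  0.92  1.64] e 0.0 m 0.34
('t', array([434.02807252, -20.68062975, 225.        ])) 1 x [434. -21. 225.] q [-0.29  0.06  0.31  2.17 -0.02  0.92  1.63] e 0.0 m 0.27
('t', array([394.03684518, -21.51832654, 225.        ])) 2 x [394. -22. 225.] q [-0.3  -0.03  0.31  2.25  0.01  0.92  1.6 ] e 0.0 m 0.19
('t', array([362.04386331, -22.18848398, 225.        ])) 1 x [362. -22. 225.] q [-0.3  -0.1   0.31  2.32  0.04  0.92  1.58] e 0.0 m 0.12
```

Run:
```python
from bx import *
m=[]
for i in range(8):
    robot.read_camera('top');s=robot.sense();m.append(np.r_[s['contact_force'],s['wrist_torque']])
print(np.mean(m,0).round(3),np.std(m,0).round(3))
look(29.5)
```

```text
[ 0.003 -0.338 -1.662  0.03   0.659 -0.013] [0.428 0.399 0.306 0.033 0.024 0.022]
box expected [562.  -18.3 182.5] top 212.0
top [279.5 224.4 326.4 222.7] [511.  41. 513. -77.] len 117 ang 91.2
top [278.5 196.4 279.6 223.5] [582.  42. 513.  40.] len 70 ang 1.9
side [337.8 196.4 341.7 226.7] [510.  41. 513. -78.] len 119 ang 91.0
side [380.  209.8 376.5 194.7] [611. -18. 609.  44.] len 62 ang 91.2
side [376.1 194.6 338.3 195.9] [608.  45. 512.  43.] len 96 ang 1.0
side [337.8 217.1 336.7 206.2] [505. -42. 505.   1.] len 43 ang 90.2
side [341.9 227.1 382.6 225.4] [513. -80. 610. -77.] len 97 ang 1.4
```

The box sits squarely: its near edge matches the column's to within about 1 mm, and its weight is off the blade. This hand lean can't reach back far enough to withdraw the blade. So I'll rest the blade on the column inside the tunnel, re-grip the handle upright, and pull it out from there.

Call:
arm_command:
  commands:
    - {"offset": [-0.0105,0,0.005],"angular": [0,0,0],"grip": 10}
    - {"offset": [-0.0105,0,0.005],"angular": [0,0,0],"grip": 10}
    - {"offset": [0.0017,0,0.0036],"angular": [0,0,0],"grip": 10}
    - {"offset": [0.0017,0,0.0036],"angular": [0,0,0],"grip": 10}
    - {"offset": [0.0017,0,0.0036],"angular": [0,0,0],"grip": 10}
    - {"offset": [0,0,0],"angular": [0,0,0],"grip": 10}
  force: 60

```text
time_s: 29.1
ee_pos: [468.4, -20.1, 223.3]
tcp_rot: [0.217, -0.009, 0.976, 0.003]
contact_force: [0.4, 0.4, -2.2]
gripper_width: 17.7
grasp_force: 60.0
```

Run:
```python
from bx import *
legs([('t',col(6,178)),('r',1.1,0)])
```

```text
t 29.1 tcp [468.4 -20.1 223.3] lifter [555.6 -18.4 179.1] psi 1.09 lean 25.03 roll 0.08 F [ 0.4  0.4 -2.2] w 17.7 g 60 q [-0.3  -0.04  0.27  2.35  0.04  0.39  1.52]
shift [0.0003 0.0004 0.0048] 1 mm
turn [ 1.800e-03  5.562e-01 -5.000e-04] 25.0 deg
```

Call:
arm_command:
  commands:
    - {"offset": [0.001,0,0.0022],"angular": [0,0,0],"grip": 10}
    - {"offset": [0.001,0,0.0022],"angular": [0,0,0],"grip": 10}
    - {"offset": [0,0,0],"angular": [0,0,0],"grip": 10}
  force: 60

```text
time_s: 29.4
ee_pos: [468.6, -20.1, 222.3]
tcp_rot: [0.217, -0.009, 0.976, 0.003]
contact_force: [-0.5, -0.5, -2.0]
gripper_width: 17.7
grasp_force: 60.0
```

Run:
```python
from bx import *
legs([('t',col(6,178))]);print(robot.sense()['wrist_torque'])
```

```text
t 29.4 tcp [468.6 -20.1 222.3] lifter [555.7 -18.4 178.1] psi 1.10 lean 25.05 roll 0.09 F [-0.5 -0.5 -2. ] w 17.7 g 60 q [-0.3  -0.04  0.27  2.35  0.04  0.39  1.53]
shift [-0.0008  0.0004  0.0009] 0 mm
[0.04980069 0.69176713 0.00105961]
```

Not in contact yet, so I'll go a little lower.

Call:
arm_command:
  commands:
    - {"offset": [0.0008,0,0.0018],"angular": [0,0,0],"grip": 10}
    - {"offset": [0.0008,0,0.0018],"angular": [0,0,0],"grip": 10}
    - {"offset": [0,0,0],"angular": [0,0,0],"grip": 10}
  force: 60

```text
time_s: 29.7
ee_pos: [468.9, -20.1, 221.7]
tcp_rot: [0.217, -0.009, 0.976, 0.003]
contact_force: [-0.8, 0.5, 0.7]
gripper_width: 17.9
grasp_force: 60.0
```

Run:
```python
from bx import *
legs([('t',col(6,178))]);print(robot.sense()['wrist_torque'])
```

```text
t 29.7 tcp [468.9 -20.1 221.7] lifter [556.  -18.4 177.5] psi 1.10 lean 25.09 roll 0.09 F [-0.8  0.5  0.7] w 17.9 g 60 q [-0.3  -0.04  0.27  2.35  0.04  0.39  1.53]
shift [-0.0008  0.0004 -0.002 ] 1 mm
[-0.01979152  0.55803611 -0.07844935]
```

Contact. Now I'll release the handle and turn the hand upright about the grip point.

Call:
arm_command:
  commands:
    - {"offset": [0,0,0],"angular": [0,0,0],"grip": 50}
    - {"offset": [0,0,0],"angular": [0,0,0],"grip": 50}
    - {"offset": [0,0,0],"angular": [0,0,0],"grip": 50}
    - {"offset": [0,0,0],"angular": [0,0,0],"grip": 50}
    - {"offset": [0,0,0],"angular": [0,0,0],"grip": 50}
    - {"offset": [0,0,0],"angular": [0,0.1,0],"grip": 50}
    - {"offset": [0,0,0],"angular": [0,0.128,0],"grip": 50}
    - {"offset": [0,0,0],"angular": [0,0.128,0],"grip": 50}
    - {"offset": [0,0,0],"angular": [0,0.1,0],"grip": 50}
    - {"offset": [0,0,0],"angular": [0,0.1,0],"grip": 50}
    - {"offset": [0,0,0],"angular": [0,0,0],"grip": 50}

```text
time_s: 30.8
ee_pos: [470.5, -20.0, 221.2]
tcp_rot: [0.0, -0.01, 1.0, 0.0]
contact_force: [0.2, 0.1, -0.8]
gripper_width: 50.0
grasp_force: 0.0
```

Run:
```python
from bx import *
legs([('r',1.1,0),('t',col(6,178,0)+[0,0,-.7])])
o=np.zeros((450,800,3),np.uint8)
c=cam('side');t=cam('top')
for im,(x0,y0,x1,y1),x in((c,(290,170,400,280),0),(t,(255,170,365,280),400)):
    z=cv2.resize(np.clip(im['pixels'][y0:y1,x0:x1]*1.0,0,255).astype(np.uint8),None,fx=3.6,fy=3.6,interpolation=cv2.INTER_CUBIC);o[:z.shape[0],x:x+z.shape[1]]=z
cv2.imwrite('pics/p1.png',o)
look(34.5)
```

```text
t 30.8 tcp [470.5 -20.  221.2] lifter [558.5 -18.3 177.2] psi 1.11 lean 0.06 roll 0.04 F [ 0.2  0.1 -0.8] w 50.0 g 0 q [-0.29  0.17  0.3   2.05 -0.06  0.92  1.63]
turn [0.0008 0.0011 0.0002] 0.1 deg
shift [ 0.0099  0.0002 -0.0005] 2 mm
box expected [568.4 -18.2 176.8] top 211.3
top [326.7 200.9 328.1 222.4] [569. -79. 514. -81.] len 55 ang 2.5
top [287.6 194.9 313.9 195.8] [586.  20. 583. -47.] len 66 ang 87.3
top [324.  229.1 324.8 203.1] [497. -71. 563. -74.] len 66 ang 177.3
side [337.7 196.4 341.7 227.3] [510.  42. 513. -79.] len 121 ang 91.2
side [379.8 209.2 376.5 194.4] [611. -15. 609.  47.] len 61 ang 91.1
side [376.2 194.6 339.  196. ] [609.  46. 514.  44.] len 95 ang 1.1
side [342.4 227.2 382.8 225.4] [514. -79. 610. -76.] len 96 ang 1.5
```

View pics/p1.png

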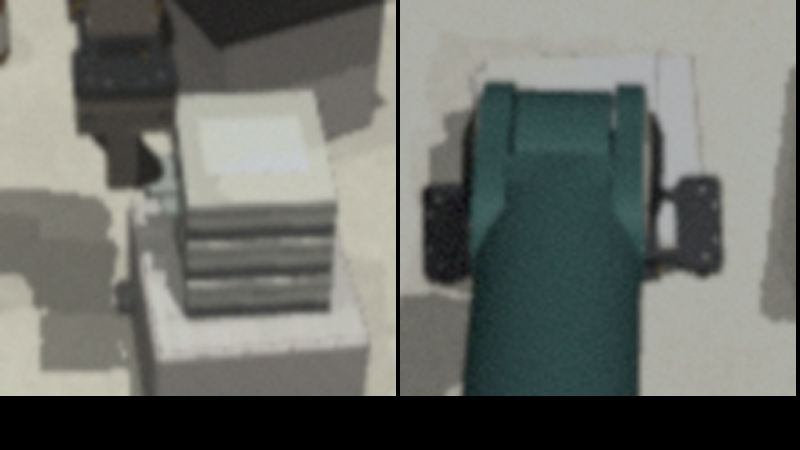

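The side view shows three boxes stacked squarely, with the box edges unchanged. The lifter foot is at (160,175) in the near mouth and the hand is upright around the handle. I'll re-grip and raise the blade clear.

Call:
arm_command:
  commands:
    - {"offset": [0.0099,0,0],"angular": [0,0,0],"grip": 50}
    - {"offset": [0,0,0],"angular": [0,0,0],"grip": 10}
    - {"offset": [0,0,0],"angular": [0,0,0],"grip": 10}
    - {"offset": [0,0,0],"angular": [0,0,0],"grip": 10}
    - {"offset": [0,0,0],"angular": [0,0,0],"grip": 10}
    - {"offset": [0,0,0],"angular": [0,0,0],"grip": 10}
    - {"offset": [0,0,0],"angular": [0,0,0],"grip": 10}
    - {"offset": [0,0,0],"angular": [0,0,0],"grip": 10}
    - {"offset": [0,0,-0.004],"angular": [0,0,0],"grip": 10}
    - {"offset": [0,0,-0.006],"angular": [0,0,0],"grip": 10}
    - {"offset": [0,0,-0.006],"angular": [0,0,0],"grip": 10}
    - {"offset": [0,0,0],"angular": [0,0,0],"grip": 10}
  force: 60

```text
time_s: 32.5
ee_pos: [466.2, -20.1, 225.5]
tcp_rot: [0.0, -0.01, 1.0, 0.001]
contact_force: [0.1, 0.2, -1.6]
gripper_width: 18.0
grasp_force: 60.0
```

Run:
```python
from bx import *
g=[('t',col(6,181.3,0)),('t',col(116,181.3,0))]
legs(g);run(robot.sense()['qpos'],g);print(robot.sense()['wrist_torque'])
```

```text
t 32.5 tcp [466.2 -20.1 225.5] lifter [554.2 -18.4 181.5] psi 1.09 lean 0.10 roll 0.09 F [ 0.1  0.2 -1.6] w 18.0 g 60 q [-0.3   0.16  0.3   2.06 -0.06  0.93  1.62]
shift [-0.0072  0.0003  0.0009] 2 mm
shift [ 4.4e-01 -8.0e-04 -4.0e-04] 110 mm
('t', array([468.02061575, -19.96858747, 225.3       ])) 1 x [468. -20. 225.] q [-0.29  0.13  0.31  2.09 -0.05  0.93  1.64] e 0.0 m 0.35
('t', array([358.04474057, -22.27225366, 225.3       ])) 3 x [358. -22. 225.] q [-0.3  -0.11  0.31  2.33  0.04  0.92  1.57] e 0.0 m 0.11
[ 0.08802837  0.10576836 -0.04028862]
```

Call:
arm_command:
  commands:
    - {"offset": [0.01,0,0],"angular": [0,0,0],"grip": 10}
    - {"offset": [0.02,0,0],"angular": [0,0,0],"grip": 10}
    - {"offset": [0.03,0,0],"angular": [0,0,0],"grip": 10}
    - {"offset": [0.03,0,0],"angular": [0,0,0],"grip": 10}
    - {"offset": [0.03,0,0],"angular": [0,0,0],"grip": 10}
    - {"offset": [0,0,0],"angular": [0,0,0],"grip": 10}
  force: 60

```text
time_s: 33.1
ee_pos: [435.0, -20.7, 225.4]
tcp_rot: [0.0, -0.01, 1.0, 0.001]
contact_force: [-0.8, -0.0, -1.5]
gripper_width: 17.8
grasp_force: 60.0
```

Run:
```python
from bx import *
legs([('r',1.1,0),('t',col(116,181.3,0))])
look(30.5)
```

```text
t 33.1 tcp [435.  -20.7 225.4] lifter [523.  -19.  181.4] psi 1.10 lean 0.11 roll 0.11 F [-0.8 -0.  -1.5] w 17.8 g 60 q [-0.3   0.1   0.29  2.12 -0.04  0.92  1.6 ]
turn [ 0.0024  0.0003 -0.0001] 0.1 deg
shift [ 3.078e-01 -5.000e-04  3.000e-04] 77 mm
box expected [535.  -18.8 181.4] top 211.9
top [327.1 214.3 328.5 235.7] [535. -79. 480. -81.] len 55 ang 2.7
top [325.1 243.3 324.9 218. ] [461. -73. 525. -73.] len 64 ang 179.3
top [287.3 211.5 313.8 211.3] [543.  21. 543. -46.] len 67 ang 89.5
top [271.6 236.4 273.  219.1] [481.  60. 524.  57.] len 44 ang 175.3
top [275.3 219.2 275.1 243.3] [524.  51. 463.  52.] len 61 ang 179.4
side [337.9 196.3 341.6 226.7] [511.  41. 512. -78.] len 119 ang 90.9
side [323.  186.8 322.8 204.6] [474.  84. 471.   9.] len 75 ang 87.6
side [379.8 209.8 376.6 194.7] [610. -18. 609.  44.] len 62 ang 90.7
side [338.  220.5 336.7 205.3] [505. -55. 505.   5.] len 59 ang 89.8
side [376.3 194.6 338.5 195.9] [609.  45. 512.  43.] len 96 ang 1.0
side [342.5 227.1 380.1 225.6] [514. -79. 604. -77.] len 89 ang 1.3
```

The box stays put. I'll finish the withdrawal.

Call:
arm_command:
  commands:
    - {"offset": [0.03,0,0],"angular": [0,0,0],"grip": 10}
    - {"offset": [0.04,0,0],"angular": [0,0,0],"grip": 10}
    - {"offset": [0.04,0,0],"angular": [0,0,0],"grip": 10}
    - {"offset": [0.04,0,0],"angular": [0,0,0],"grip": 10}
    - {"offset": [0.04,0,0],"angular": [0,0,0],"grip": 10}
    - {"offset": [0.04,0,0],"angular": [0,0,0],"grip": 10}
    - {"offset": [0.04,0,0],"angular": [0,0,0],"grip": 10}
    - {"offset": [0.037,0,0],"angular": [0,0,0],"grip": 10}
    - {"offset": [0,0,0],"angular": [0,0,0],"grip": 10}
    - {"offset": [0,0,0],"angular": [0,0,0],"grip": 10}
  force: 60

```text
time_s: 34.5
ee_pos: [359.7, -22.1, 225.5]
tcp_rot: [0.001, -0.01, 1.0, 0.001]
contact_force: [0.4, -0.1, -1.6]
gripper_width: 17.4
grasp_force: 60.0
```

Run:
```python
from bx import *
M=tcp((577,-276,113),-8,0)
x=robot.sense()['ee_pos']
g=[('t',x+[0,0,60]),('t',(400,-200,285)),('r',-8,0),('t',M+[0,0,70]),('t',M+[0,0,5])]
legs(g);run(robot.sense()['qpos'],g)
```

```text
t 34.5 tcp [359.7 -22.1 225.5] lifter [447.7 -20.4 181.5] psi 1.10 lean 0.13 roll 0.10 F [ 0.4 -0.1 -1.6] w 17.4 g 60 q [-0.31 -0.05  0.28  2.27  0.01  0.91  1.55]
shift [-0.0004  0.0004 -0.24  ] 60 mm
shift [-0.1476 -0.7145  0.0012] 182 mm
turn [0.0023 0.0019 0.2022] 9.1 deg
shift [-0.3914 -0.2025  0.232 ] 125 mm
shift [0.   0.   0.26] 65 mm
('t', array([359.68854167, -22.10955242, 285.53505762])) 2 x [360. -22. 286.] q [-0.29 -0.19  0.29  2.25  0.06  1.08  1.55] e 0.0 m 0.12
('t', (400, -200, 285)) 5 x [ 400. -200.  285.] q [-0.13  0.01  0.56  2.06 -0.01  1.06  2.03] e 0.0 m 0.32
('r', -8, 0) 2 x [ 400. -200.  285.] q [-0.13  0.01  0.56  2.06 -0.01  1.07  1.87] e 0.0 m 0.32
('t', array([ 489.85640995, -263.75276712,  227.        ])) 4 x [ 490. -264.  227.] q [-0.02  0.33  0.57  1.87 -0.21  1.    2.07] e 0.0 m 0.57
('t', array([ 489.85640995, -263.75276712,  162.        ])) 2 x [ 490. -264.  162.] q [ 0.01  0.42  0.54  1.92 -0.27  0.87  2.12] e 0.0 m 0.52
```

Call:
arm_command:
  commands:
    - {"offset": [0.04,0,0],"angular": [0,0,0],"grip": 10}
    - {"offset": [0,0,-0.06],"angular": [0,0,0],"grip": 10}
    - {"offset": [0,0,-0.06],"angular": [0,0,0],"grip": 10}
    - {"offset": [0,0,-0.06],"angular": [0,0,0],"grip": 10}
    - {"offset": [0,0,-0.06],"angular": [0,0,0],"grip": 10}
    - {"offset": [-0.038,-0.143,0],"angular": [0,0,0],"grip": 10}
    - {"offset": [-0.038,-0.143,0],"angular": [0,0,0],"grip": 10}
    - {"offset": [-0.038,-0.143,0],"angular": [0,0,0],"grip": 10}
    - {"offset": [-0.038,-0.143,0],"angular": [0,0,0],"grip": 10}
    - {"offset": [-0.038,-0.143,0],"angular": [0,0,0],"grip": 10}
    - {"offset": [0,0,0],"angular": [0,0,0.101],"grip": 10}
    - {"offset": [0,0,0],"angular": [0.002,0.002,0.101],"grip": 10}
    - {"offset": [-0.098,-0.05,0.05],"angular": [0,0,0],"grip": 10}
    - {"offset": [-0.098,-0.05,0.05],"angular": [0,0,0],"grip": 10}
    - {"offset": [-0.098,-0.05,0.05],"angular": [0,0,0],"grip": 10}
    - {"offset": [-0.098,-0.05,0.05],"angular": [0,0,0],"grip": 10}
    - {"offset": [0,0,0],"angular": [0,0,0],"grip": 10}
    - {"offset": [0,0,0],"angular": [0,0,0],"grip": 10}
  force: 60

```text
time_s: 36.3
ee_pos: [489.6, -263.3, 234.1]
tcp_rot: [-0.002, 0.07, 0.998, 0.0]
contact_force: [-0.4, 0.6, -2.3]
gripper_width: 17.7
grasp_force: 60.0
```

Run:
```python
from bx import *
M=tcp((577,-276,113),-8,0)
legs([('r',-8,0),('t',M+[0,0,10]),('t',M)])
```

```text
t 36.3 tcp [ 489.6 -263.3  234.1] lifter [ 576.8 -275.5  190.1] psi -8.02 lean 0.22 roll -0.01 F [-0.4  0.6 -2.3] w 17.7 g 60 q [-0.03  0.33  0.57  1.86 -0.21  1.01  2.06]
turn [-0.0002 -0.0049 -0.0004] 0.2 deg
shift [-0.0012 -0.0018  0.2683] 67 mm
shift [0.   0.   0.04] 10 mm
```

Call:
arm_command:
  commands:
    - {"offset": [-0.001,-0.002,0.04],"angular": [0,-0.005,0],"grip": 10}
    - {"offset": [0,0,0.08],"angular": [0,0,0],"grip": 10}
    - {"offset": [0,0,0.08],"angular": [0,0,0],"grip": 10}
    - {"offset": [0,0,0.05],"angular": [0,0,0],"grip": 10}
    - {"offset": [0,0,0.025],"angular": [0,0,0],"grip": 10}
    - {"offset": [0,0,0.01],"angular": [0,0,0],"grip": 10}
    - {"offset": [0,0,0.006],"angular": [0,0,0],"grip": 10}
    - {"offset": [0,0,0.004],"angular": [0,0,0],"grip": 10}
    - {"offset": [0,0,0],"angular": [0,0,0],"grip": 10}
    - {"offset": [0,0,0],"angular": [0,0,0],"grip": 10}
  force: 60

```text
time_s: 37.3
ee_pos: [491.0, -264.0, 161.6]
tcp_rot: [0.002, 0.07, 0.998, -0.0]
contact_force: [0.3, -0.3, -2.2]
gripper_width: 17.8
grasp_force: 60.0
```

Run:
```python
from bx import *
legs([('t',tcp((577,-276,113),-8,0))])
```

```text
t 37.3 tcp [ 491.  -264.   161.6] lifter [ 578.1 -276.2  117.6] psi -7.99 lean 0.21 roll -0.01 F [ 0.3 -0.3 -2.2] w 17.8 g 60 q [ 0.01  0.43  0.54  1.92 -0.28  0.86  2.12]
shift [0.0047 0.0004 0.0184] 5 mm
```

Call:
arm_command:
  commands:
    - {"offset": [0.003,0,0.005],"angular": [0,0,0],"grip": 10}
    - {"offset": [0,0,0.004],"angular": [0,0,0],"grip": 10}
    - {"offset": [0,0,0.004],"angular": [0,0,0],"grip": 10}
    - {"offset": [0,0,0.003],"angular": [0,0,0],"grip": 10}
    - {"offset": [0,0,0.002],"angular": [0,0,0],"grip": 10}
    - {"offset": [0,0,0],"angular": [0,0,0],"grip": 10}
    - {"offset": [0,0,0],"angular": [0,0,0],"grip": 10}
  force: 60

```text
time_s: 38.0
ee_pos: [490.0, -263.8, 156.7]
tcp_rot: [0.001, 0.07, 0.998, -0.0]
contact_force: [0.9, 0.1, -1.9]
gripper_width: 17.6
grasp_force: 60.0
```

Run:
```python
from bx import *
legs([('t',tcp((577,-276,113),-8,0))]);print(robot.sense()['wrist_torque'])
```

```text
t 38.0 tcp [ 490.  -263.8  156.7] lifter [ 577.1 -276.1  112.7] psi -7.99 lean 0.16 roll -0.00 F [ 0.9  0.1 -1.9] w 17.6 g 60 q [ 0.01  0.43  0.53  1.93 -0.29  0.85  2.13]
shift [ 0.0005  0.0002 -0.0013] 0 mm
[0.06200127 0.18431501 0.03877139]
```

Call:
arm_command:
  commands:
    - {"offset": [0,0,0.002],"angular": [0,0,0],"grip": 10}
    - {"offset": [0,0,0.002],"angular": [0,0,0],"grip": 10}
    - {"offset": [0,0,0],"angular": [0,0,0],"grip": 10}
  force: 60

```text
time_s: 38.3
ee_pos: [490.1, -263.9, 156.3]
tcp_rot: [0.002, 0.07, 0.998, 0.0]
contact_force: [-3.0, 0.9, 4.9]
gripper_width: 17.7
grasp_force: 60.0
```

Call:
arm_command:
  commands:
    - {"offset": [0,0,-0.001],"angular": [0,0,0],"grip": 60}
    - {"offset": [0,0,0],"angular": [0,0,0],"grip": 60}
    - {"offset": [0,0,0],"angular": [0,0,0],"grip": 60}
    - {"offset": [0,0,0],"angular": [0,0,0],"grip": 60}
    - {"offset": [0,0,0],"angular": [0,0,0],"grip": 60}
    - {"offset": [0,0,0],"angular": [0,0,0],"grip": 60}
    - {"offset": [0,0,-0.05],"angular": [0,0,0],"grip": 60}
    - {"offset": [0,0,-0.1],"angular": [0,0,0],"grip": 60}
    - {"offset": [0,0,-0.15],"angular": [0,0,0],"grip": 60}
    - {"offset": [0,0,-0.15],"angular": [0,0,0],"grip": 60}
    - {"offset": [0.15,0,-0.05],"angular": [0,0,0],"grip": 60}
    - {"offset": [0,0,0],"angular": [0,0,0],"grip": 60}
    - {"offset": [0,0,0],"angular": [0,0,0],"grip": 60}

```text
time_s: 39.6
ee_pos: [452.6, -258.6, 282.0]
tcp_rot: [0.003, 0.07, 0.998, 0.0]
contact_force: [0.2, 1.2, -0.5]
gripper_width: 59.8
grasp_force: 0.0
```

Run:
```python
from bx import *
legs([])
cv2.imwrite('pics/end.png',cam('side')['pixels'][60:400,150:560])
print('col');box(212,(265,180,350,250),(325,185,395,235))
print('mat');box(116.5,(362,170,430,262),(310,292,415,345))
```

```text
t 39.6 tcp [ 452.6 -258.6  282. ] lifter [ 539.7 -270.9  238. ] psi -8.02 lean 0.31 roll 0.04 F [ 0.2  1.2 -0.5] w 59.8 g 0 q [-0.06  0.2   0.6   1.89 -0.13  1.08  2.02]
col
top [279.2 224.4 326.4 222.9] [511.  41. 513. -77.] len 118 ang 91.1
top [278.8 242.6 339.  237.2] [ 465.   42.  476. -107.] len 150 ang 94.3
top [278.6 196.7 279.5 223.5] [582.  42. 513.  40.] len 69 ang 1.7
side [337.4 195.3 341.7 227.8] [510.  46. 512. -82.] len 128 ang 91.2
side [332.1 219.5 330.3 234.3] [ 491.  -50.  484. -104.] len 54 ang 82.6
side [336.5 205.4 335.2 219.5] [505.   4. 499. -51.] len 55 ang 83.5
side [380.  210.  376.5 194.6] [610. -19. 609.  45.] len 63 ang 91.1
side [375.8 194.6 338.6 196. ] [607.  45. 512.  43.] len 95 ang 1.2
side [342.2 227.1 382.6 225.4] [514. -80. 610. -77.] len 96 ang 1.4
mat
top [388.2 181.8 384.3 218.4] [ 641. -250.  540. -236.] len 102 ang 172.0
top [411.7 184.2 389.1 181.4] [ 633. -314.  642. -253.] len 62 ang 81.9
top [378.2 175.2 426.6 181.6] [ 660. -223.  640. -355.] len 133 ang 81.5
top [365.1 252.7 372.9 187.2] [ 448. -181.  627. -208.] len 181 ang 171.6
top [376.5 201.3 378.8 180.7] [ 587. -216.  644. -224.] len 58 ang 172.0
top [416.6 198.4 404.5 216.6] [ 594. -326.  544. -291.] len 61 ang 145.0
top [376.6 181.3 372.5 215.1] [ 643. -218.  549. -204.] len 94 ang 171.4
side [403.  330.2 402.7 307.4] [ 631. -314.  641. -250.] len 64 ang 81.7
side [365.5 296.9 409.1 300.1] [ 560. -216.  658. -229.] len 99 ang 172.1
side [402.2 307.3 351.6 303.3] [ 639. -250.  527. -234.] len 114 ang 171.8
side [349.9 326.7 402.4 330.8] [ 518. -300.  630. -315.] len 113 ang 172.0
side [410.2 300.2 410.7 344.3] [ 661. -230.  642. -351.] len 123 ang 81.1
side [376.6 344.1 315.4 338.9] [ 571. -348.  443. -329.] len 129 ang 171.7
side [341.1 294.5 366.  296.9] [ 505. -206.  561. -216.] len 57 ang 170.1
```

View pics/end.png

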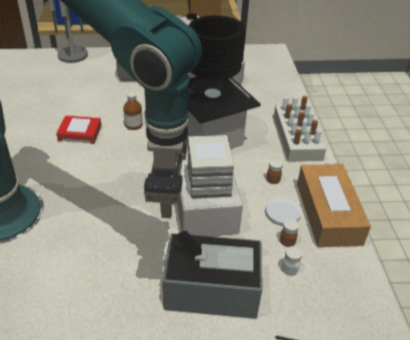

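The box tops the three-high column squarely, at (210,155) in the picture, and the blade is flat on the mat at (225,257), 3 mm from its start position. The bystanders haven't moved and the hand is clear.

```bash
python3 -c "
from plant import robot
print(robot.hand_in())"
```

```text
the job is handed in; nothing more can be done
None
```

The job is handed in at about 40 s of the 64 s limit: the sample box is squarely on the column (within about 1 mm), the lifter is flat on its mat about 3 mm from where it started, and nothing else looks moved; partway through I rested the blade on the column inside the tunnel to re-grip the handle, because the arm couldn't otherwise reach back far enough to withdraw it.

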